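# Pack the sensor modules and latch the case

### The job

Pack the inspected sensor modules for transport: lift the loose lid off the case by its knob and set it flat on the grey mat, then lay every sensor module on the bench flat in a pocket of its own in the case. Put the lid back on, fully down and with its keeper towards the latch; then, with the lever still open, swing the latch loop over onto the keeper hook and push the red lever past its toggle point until it lies flat and holds the lid tight. Leave the other things on the bench where they are.

Things in the scene. Friction and masses are not known exactly. Their poses are not given: they have to be found in the camera images.
- case: grey fixed case, an open box 108 (x) x 228 (y) x 64 mm high (floor 6 mm thick, walls 5 mm), origin at the centre of its underside. Inside are four pockets in a row along y, each 98 (x) x 45 (y) mm and 10 mm deep above the floor (ribs between), centres at y = -72, -24, 24, 72 mm. A module lies in a pocket with its long axis along x. The latch stands on the +x side, about 40 mm off the wall, at y = 0
- lid: loose aluminium lid, 0.5 to 0.7 kg: plate 108 (x) x 228 (y) x 6 mm above a black locating slab 93 x 150 x 8 mm that drops between the case walls with 2.5 mm play in x. Origin: centre of the slab's underside; the plate spans z 8 to 14 mm. On the case, lid and case axes agree (keeper towards the latch, +x) and this origin is 56 mm above the case's origin; it starts there
- lid_knob (a point): top centre of the lid's black round knob: cylinder 26 mm diameter, 32 mm tall, on an 8 mm neck of 16 mm diameter; the top is 52 mm above the lid's origin, at lid x = -14 mm, y = 0
- lid_keeper (a point): the lid's brass keeper hook: where the centre of the loop's bar sits when pulled tight (lid x = 25.5, y = 0, z = 19.5 mm). The hook's upright face, 26 mm wide (y), lies 3.5 mm to +x of this point; a lip at its top (26 to 29 mm above the lid's origin) reaches 3 mm back to -x. The bar goes down on the -x side of the hook and is then drawn to +x against it
- latch_pivot (a point): the lever's hinge axis (along case y), at case x = 93, y = 0, z = 78 mm
- lever (a joint): red latch lever: 0 = open (20 degrees from upright, leaning towards the lid), grows as it swings to case +x and down; 1.92 = flat, pointing to +x. Stays where left (friction 0.02 Nm). Loop hinge: 20 mm from the pivot, straight above it when open. Hooked: tension to 20 N, toggle point at about 1.53, beyond it the lever pulls itself flat. Closing takes under 4 N at the tip
- lever_tip (a point): free end of the lever handle (20 mm wide, 8 mm thick, spanning 10 to 70 mm from the pivot)
- loop (a joint): swing of the steel loop relative to the lever; lever + loop = its angle above level: 0 = level, pointing to -x over the lid; 1.57 = upright. Starts leaning back to +x (stop at loop = 1.95), held there by gravity. Swings nearly freely: tipped past upright towards the lid it falls, and with the lid seated and the lever open its bar lands on the lid plate beyond the hook's lip
- loop_bar (a point): middle of the loop's crossbar: round bar 7 mm diameter, 62 mm long along case y, 81 mm from the loop's hinge; two side arms at y = +-29 mm. Raised, the bar is the latch's highest part, up to 182 mm above the bench: carry things over it higher than that
- loop_spring (a joint): stretch of the loop's springs in m (5 N per mm): 0 = slack, about 0.0025 when the latch is closed tight on the keeper
- rest_mat: grey fixed mat 270 (x) x 130 (y) x 2 mm on the bench on which the lid is set aside; origin at the centre of its underside
- module0: sensor module (may be absent): black flange 90 (x) x 40 (y) x 12 mm with a tan housing 44 (x) x 20 (y) x 34 mm on its middle, 46 mm high in all, 0.1 to 0.2 kg; origin at the centre of its underside. Gripped by the housing across y. Lies on the bench at the start; in a pocket its origin is 6 mm above the case's origin
- module1: sensor module (may be absent): black flange 90 (x) x 40 (y) x 12 mm with a tan housing 44 (x) x 20 (y) x 34 mm on its middle, 46 mm high in all, 0.1 to 0.2 kg; origin at the centre of its underside. Gripped by the housing across y. Lies on the bench at the start; in a pocket its origin is 6 mm above the case's origin
- module2: sensor module (may be absent): black flange 90 (x) x 40 (y) x 12 mm with a tan housing 44 (x) x 20 (y) x 34 mm on its middle, 46 mm high in all, 0.1 to 0.2 kg; origin at the centre of its underside. Gripped by the housing across y. Lies on the bench at the start; in a pocket its origin is 6 mm above the case's origin
- module3: sensor module (may be absent): black flange 90 (x) x 40 (y) x 12 mm with a tan housing 44 (x) x 20 (y) x 34 mm on its middle, 46 mm high in all, 0.1 to 0.2 kg; origin at the centre of its underside. Gripped by the housing across y. Lies on the bench at the start; in a pocket its origin is 6 mm above the case's origin
- flux_bottle: white bottle with red cap, 48 mm diameter, 120 mm tall, not part of the job; origin at the middle of its underside
- paste_jar: green jar, 60 mm diameter, 55 mm tall, not part of the job; origin at the middle of its underside
- wire_spool: steel wire spool, 60 mm diameter, 38 mm tall, not part of the job; origin at the middle of its underside
- screwdriver: blue screwdriver 170 mm long, not part of the job; origin at the middle of its underside (a lying tool: near its middle)
- pcb_box: cardboard box 110 x 75 x 40 mm, not part of the job; origin at the middle of its underside
There are look-alikes about, which are no part of the job. Leave any orange or yellow look-alike of the module3 alone.

How it is judged (in metres and radians):
On the way, in this order (a step that is already met when the one before it is completed fails the run):
1. the lid lies flat on the grey mat (horizontal distance between lid and rest_mat below 0.07 m and height (world z) of lid below 0.008 m and angle between lid's own z axis and vertical below 0.05 rad and contact force between the fingers and lid below 0.1 N), for 0.2 s.
2. every module present lies flat in a pocket, let go (x of module0 in the frame of case between -0.012 and 0.012 m and y of module0 in the frame of case between -0.085 and 0.085 m and z of module0 in the frame of case between 0 and 0.0095 m and angle between each of module0, module1, module2, module3's own z axis and vertical below 0.1 rad and x of module1 in the frame of case between -0.012 and 0.012 m and y of module1 in the frame of case between -0.085 and 0.085 m and z of module1 in the frame of case between 0 and 0.0095 m and x of module2 in the frame of case between -0.012 and 0.012 m and y of module2 in the frame of case between -0.085 and 0.085 m and z of module2 in the frame of case between 0 and 0.0095 m and x of module3 in the frame of case between -0.012 and 0.012 m and y of module3 in the frame of case between -0.085 and 0.085 m and z of module3 in the frame of case between 0 and 0.0095 m and contact force between the fingers and module0 below 0.1 N and contact force between the fingers and module1 below 0.1 N and contact force between the fingers and module2 below 0.1 N and contact force between the fingers and module3 below 0.1 N), for 0.2 s.
3. the lid is fully down on the case, let go, keeper towards the latch (z of lid in the frame of case between 0.053 and 0.0595 m and horizontal distance between lid and case below 0.008 m and angle between lid's own z axis and vertical below 0.04 rad and angle between the x axis of lid and the x axis of case, either way round below 0.06 rad and x of lid_keeper in the frame of case above 0 m and contact force between the fingers and lid below 0.1 N), for 0.2 s.
4. the loop's bar lies down behind the keeper hook while the lever is still open (x of loop_bar in the frame of lid between 0.011 and 0.0275 m and z of loop_bar in the frame of lid between 0.012 and 0.024 m and value of joint lever below 0.7 rad), for 0.2 s.
5. the lever is past its toggle point, flat, and the loop is tight on the keeper (x of loop_bar in the frame of lid between 0.011 and 0.0275 m and z of loop_bar in the frame of lid between 0.012 and 0.024 m and value of joint lever above 1.8 rad and value of joint loop_spring above 0.0015 m), for 0.3 s.
At the end, for the whole second after the job is handed in: Every module flat in a pocket (height within 3.5 mm, tilt < 0.1 rad); lid down on the case (height within 3.5 mm, centre 8 mm, tilt 0.04 rad), keeper towards latch; loop bar behind the hook; lever beyond 1.80 rad, at rest; loop springs stretched over 1.5 mm (all of step 5 and x of module0 in the frame of case between -0.012 and 0.012 m and y of module0 in the frame of case between -0.085 and 0.085 m and z of module0 in the frame of case between 0 and 0.0095 m and angle between each of module0, module1, module2, module3's own z axis and vertical below 0.1 rad and x of module1 in the frame of case between -0.012 and 0.012 m and y of module1 in the frame of case between -0.085 and 0.085 m and z of module1 in the frame of case between 0 and 0.0095 m and x of module2 in the frame of case between -0.012 and 0.012 m and y of module2 in the frame of case between -0.085 and 0.085 m and z of module2 in the frame of case between 0 and 0.0095 m and x of module3 in the frame of case between -0.012 and 0.012 m and y of module3 in the frame of case between -0.085 and 0.085 m and z of module3 in the frame of case between 0 and 0.0095 m and z of lid in the frame of case between 0.053 and 0.0595 m and horizontal distance between lid and case below 0.008 m and angle between lid's own z axis and vertical below 0.04 rad and angle between the x axis of lid and the x axis of case, either way round below 0.06 rad and x of lid_keeper in the frame of case above 0 m and velocity of joint lever between -0.1 and 0.1 rad/s and linear speed of lid below 0.02 m/s); the robot touches nothing.
It fails at once if one of the other things on the bench moved by more than 40 mm or was knocked over (distance of any of flux_bottle, paste_jar, wire_spool, screwdriver, pcb_box from where it was at the start of the episode above 0.04 m or angle between flux_bottle's own z axis and vertical above 0.6 rad).
Of module0, module1, module2, module3 only 2 to 4 are there at a start; the rules pass over those that are not, and their reading is None.
At some moment in a run one of module0, module1, module2, module3 may be knocked a few centimetres aside while the robot is not near it.
Once in a run the grip may slacken for a moment while it holds something.
It also fails if it takes over 210 s, if anything falls off the work surface, if the arm or the gripper's body presses on something with over 40 N, if the wrist force passes 120 N, or if a joint passes its speed limit or range.

### The arm

A 6-joint arm with a two-finger parallel gripper is mounted at the origin on the work surface. World frame = base frame: x ahead of the robot, y to its left, z up, the work surface at z = 0. Lengths are in m, angles in degrees, forces in N, time in s.
With the tool pointing down it reaches from about 0.275 to 0.825 m from the base axis. Payload 4.9 kg.
Tool frame: the origin (TCP) lies at the very end of the fingers, on their centre line; the grasp point (between the pads) lies 19 mm behind it; z points along the fingers, y is the direction in which the jaws open and shut (so a half turn about z gives the same grasp; the last joint's range is limited). The gripper opens to 85 mm and grips with 20 to 120 N. Pads are 22 mm wide; open, the fingers measure 114 mm over their backs; the gripper's body (76 mm by 85 mm) begins 54 mm behind the grasp point. The pads swing forward as they close: fully open they stand 13 mm farther back than shut.
Start: joints at [63.472, 18.69, -11.035, 60.275, 0, 82.311], TCP at [0.178, 0.521, 0.231] pointing down, gripper open.
Joint ranges: [-152.03, 152.03], [-55.5, 102.48], [-74.3, 77.21], [-110.64, 120.58], [-84.22, 78.4], [-180, 180]. Speed limits (degrees/s): [147.25, 147.25, 180, 180, 180, 180].

### API

Orientations are given as [roll, pitch, yaw] about the fixed x, y, z axes, in that order (R = Rz(yaw) Ry(pitch) Rx(roll)).
In Python, from rig import sensors, optics, env gives the robot as it stands. The module is installed in compiled form; this text tells all that it offers.
- The arm moves only by the shell command python3 -m inch 'ROWS'. ROWS is JSON, a list of rows, each a list of 7 numbers: the opening, from -1 (shut) to 1 (fully open), then the shift along the tool's x, y, z in cm, then the turn, a rotation vector about the tool's x, y, z in rad. In form: [[grip, x, y, z, rx, ry, rz], ...]. A call has 1 to 10 rows; each row is the pose to reach, as a shift and turn from the pose commanded when the call began, along the tool's axes at that moment; what a row does not reach only later rows make up. A row lasts 1/12 s, in which the tool goes at most 41.7 mm and 7.16 degrees, less where a joint would pass 70% of its speed; a pose out of reach is approached as far as the arm can. A call with a gripper value outside its range is refused whole. The fingers move at their own pace and stop on an object; the grip force is fixed at half the most. Time passes only in rows, so rows that repeat a pose let the fingers close. It gives the time, the measured TCP pose, the force and the opening at its end, in the units of the state.
- sensors.state(): the state, without advancing time (a new reading comes with each control period).
- optics.camera(name): name is "scene" or "top" or "wrist"; returns a dict with "frame" (400x640x3 uint8, red, green, blue), "camera_matrix" (3x3 intrinsics, pixels), "dist" ([k1, k2, p1, p2, k3] as OpenCV has them; the pictures are not rectified), "cam_to_world" (4x4, takes a point from camera to world coordinates). Camera axes: x right, y up, looking along -z (the intrinsics and any distortion apply to the point x, -y, -z); pixel columns grow to the right and rows downward; lengths in m; the calibration is good to about 2 mm. A picture is of the moment at which its call begins. There is no depth.
- env.finish_job(): hands the job in, once; it reports no verdict.
Trained networks look in a picture, given as the dict that the camera call returned (one of the last four; its "shot" number tells which), for a name from the list of things; names that differ only in an ending like _2 or _b are one class to them, and where a whole thing is asked for, a point or a joint stands for the part that bears it (a point fixed in the world has none). Each returns a list of dicts, best first, with "conf" (0 to 1); they miss things now and then, are a little off and sometimes report something else, mostly with a low value. They report only what shows in the picture. A call takes as long as a camera call. They do not tell look-alikes from the thing itself.
- optics.search_frame(picture, query): "xyz" ([x, y, z] in m, in the coordinates of the camera as it stood for that picture, good to about 4 mm: the middle of the surface that is visible of it).
- optics.landmark_of(picture, query): "xyz" ([x, y, z] in m, in the coordinates of the camera as it stood for that picture, good to about 4 mm: a listed point, or the origin of a listed thing).
The state is a dict: "time_s": time; "joints": joint angles; "qd": joint speeds; "joint_efforts": joint torques, N m; "eef_pos": TCP position; "tool_rot": TCP orientation; "ft_force": force on the tool from outside, world axes, zero at the start; "torque": the same for the moment, N m; "grip_width": finger opening in m.
Only numpy, scipy, OpenCV 4.12 (cv2) and the standard library are available. Lean on these libraries where they do the work, as an engineer would, in place of code of your own. Each camera call takes 0.05 s, during which the arm holds its last target.

## Working session

There is one attempt and no reset: what is moved stays moved. The work goes in short steps, Python scripts to look and compute and a shell command to move; the robot and the scene stay as the last step left them, time stands still between calls to the robot, and variables do not carry over. Pictures are saved under pics/ and viewed, and the job is handed in when it is done.

```bash
mkdir -p pics; ls
python3 - <<'E'
from rig import sensors, optics, env
import cv2,numpy as np
print(sensors.state())
for n in("scene","top","wrist"):
    c=optics.camera(n); cv2.imwrite(f"pics/{n}0.png",c["frame"][:,:,::-1]); print(n,c["camera_matrix"],c["dist"],c["cam_to_world"],c["shot"])
E
```

```text
pics
{'time_s': 0.0, 'joints': array([ 6.34721003e+01,  1.87327308e+01, -1.10916943e+01,  6.02731543e+01,
        4.46654860e-04,  8.23120002e+01]), 'qd': array([-0.02824512, -0.06864705, -0.05941555, -0.01429069, -0.02152179,
       -0.03250482]), 'joint_efforts': array([-5.46172505e-04, -4.43407166e+01,  2.62435824e+01,  1.55944697e-02,
       -1.72759101e-04, -2.10575621e-06]), 'eef_pos': array([0.17732944, 0.52002818, 0.23049864]), 'tool_rot': array([-1.79903358e+02, -1.34966631e-02,  1.61160088e+02]), 'ft_force': array([ 0.06988325,  0.18447488, -0.57095387]), 'torque': array([ 0.06052754, -0.03517285,  0.02572991]), 'grip_width': 0.08562504298286822}
scene [[504.50035186   0.         312.04885472]
 [  0.         504.50035186 195.96278865]
 [  0.           0.           1.        ]] [0.02567926 0.         0.         0.         0.        ] [[ 0.46710191 -0.49669692  0.73151074  1.54090868]
 [ 0.88418469  0.25699317 -0.39009221 -0.54050621]
 [ 0.00576434  0.82900342  0.55921382  0.84496745]
 [ 0.          0.          0.          1.        ]] 1
top [[385.29615696   0.         323.17922711]
 [  0.         385.29615696 203.22490115]
 [  0.           0.           1.        ]] [0.00411515 0.         0.         0.         0.        ] [[-1.18321558e-02  9.91380046e-01 -1.30482196e-01  3.90633313e-01]
 [-9.99926732e-01 -1.20644193e-02 -9.89680354e-04 -1.05670620e-02]
 [-2.55534129e-03  1.30460926e-01  9.91450159e-01  1.35997268e+00]
 [ 0.00000000e+00  0.00000000e+00  0.00000000e+00  1.00000000e+00]] 2
wrist [[288.76589734   0.         319.23792873]
 [  0.         288.76589734 198.29314614]
 [  0.           0.           1.        ]] [-0.03668812  0.          0.          0.          0.        ] [[ 0.3233054  -0.90158507 -0.28743342  0.10422598]
 [ 0.94629021  0.30709516  0.10113064  0.54575959]
 [-0.00290846 -0.30469151  0.95244665  0.37376735]
 [ 0.          0.          0.          1.        ]] 3
```

View pics/scene0.png

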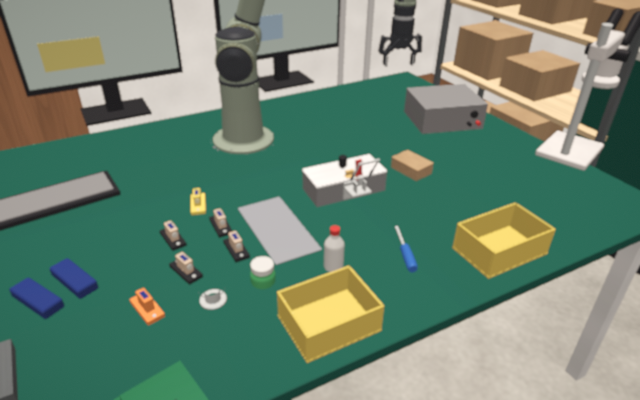

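View pics/top0.png

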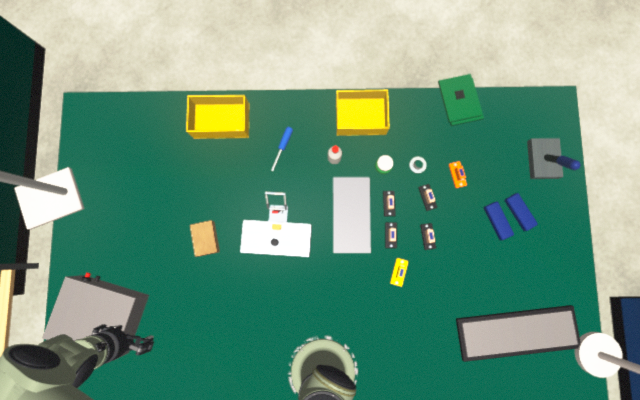

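View pics/wrist0.png

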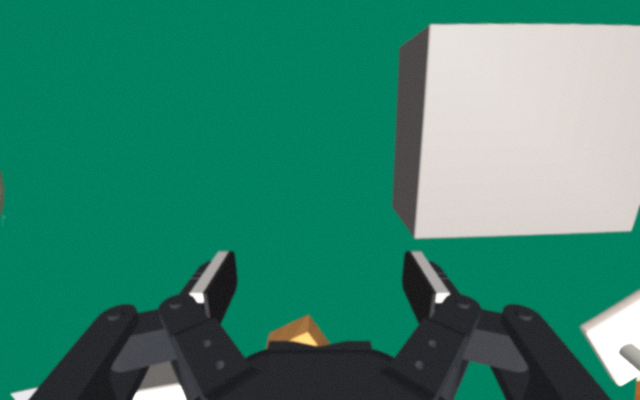

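The scene view shows four black/tan modules and two look-alikes: yellow at (198,203) and orange at (147,305). In the top view the case is at (276,238), with the latch towards far +x, and the mat is at (352,215).

```bash
cat > h.py <<'E'
from rig import sensors, optics, env
import cv2,numpy as np
from scipy.spatial.transform import Rotation as R
def cam(n,save=None):
    c=optics.camera(n)
    if save: cv2.imwrite(f"pics/{save}.png",c["frame"][:,:,::-1])
    return c
def w(c,p): T=c["cam_to_world"]; return T[:3,:3]@np.array(p)+T[:3,3]
def find(c,q,f="landmark_of"):
    return [(np.round(w(c,d["xyz"]),4),round(d["conf"],2)) for d in getattr(optics,f)(c,q)]
def pix(c,u,v,z):
    n=cv2.undistortPoints(np.array([[[u,v]]],float),c["camera_matrix"],c["dist"])[0,0]
    T=c["cam_to_world"]; d=T[:3,:3]@np.array([n[0],-n[1],-1]); o=T[:3,3]
    return o+d*(z-o[2])/d[2]
def proj(c,p):
    T=c["cam_to_world"]; q=T[:3,:3].T@(np.array(p)-T[:3,3]); q=q*[1,-1,-1]
    return cv2.projectPoints(q.reshape(1,1,3),np.zeros(3),np.zeros(3),c["camera_matrix"],np.array(c["dist"]))[0].ravel()
def rot(): return R.from_euler("xyz",sensors.state()["tool_rot"],degrees=True)
def st():
    s=sensors.state(); print("t",round(s["time_s"],2),"tcp",np.round(s["eef_pos"],4),"rpy",np.round(s["tool_rot"],2),"F",np.round(s["ft_force"],1),"g",round(s["grip_width"],4),"j",np.round(s["joints"],1))
def goto(p,yaw=None):
    """shift (cm, tool axes) and rotvec to reach TCP p with tool down at yaw (deg)"""
    s=sensors.state(); r=rot(); d=r.inv().apply(np.array(p)-s["eef_pos"])*100
    t=np.zeros(3)
    if yaw is not None:
        t=(r.inv()*R.from_euler("xyz",[180,0,yaw],degrees=True)).as_rotvec()
    print("shift",np.round(d,2),"turn",np.round(t,3))
E
python3 - <<'E'
from h import *
for n in("top","scene"):
    c=cam(n)
    print(n)
    for q in["case","lid","lid_knob","lid_keeper","latch_pivot","lever_tip","loop_bar","rest_mat","module0"]:
        print(q,find(c,q))
    print(c["shot"])
E
```

```text
top
case [(array([ 0.5674, -0.2416, -0.0027]), 0.37), (array([ 0.5274, -0.109 ,  0.0012]), 0.2)]
lid [(array([0.4455, 0.1504, 0.0564]), 0.75)]
lid_knob [(array([0.4313, 0.1511, 0.1088]), 0.93)]
lid_keeper [(array([0.4679, 0.1526, 0.0779]), 0.93)]
latch_pivot [(array([ 0.7047, -0.227 ,  0.0015]), 0.65), (array([0.5382, 0.1465, 0.0767]), 0.61), (array([0.4699, 0.1527, 0.076 ]), 0.41)]
lever_tip [(array([0.5252, 0.1424, 0.1477]), 0.66)]
loop_bar [(array([0.5782, 0.1411, 0.1691]), 0.55)]
rest_mat [(array([ 0.5254, -0.1106, -0.0006]), 0.73)]
module0 [(array([ 0.4573, -0.2491,  0.0057]), 0.78), (array([ 0.3219, -0.2686, -0.0015]), 0.75), (array([ 0.4507, -0.3714,  0.004 ]), 0.68), (array([ 5.886e-01, -3.810e-01, -3.000e-04]), 0.63), (array([ 0.6666, -0.4883,  0.0013]), 0.58)]
4
scene
case [(array([ 0.4437,  0.1547, -0.0061]), 0.82)]
lid []
lid_knob [(array([0.4297, 0.1545, 0.1081]), 0.62)]
lid_keeper [(array([0.471 , 0.1529, 0.0758]), 0.92), (array([ 0.7067, -0.2257, -0.0017]), 0.75), (array([ 0.4458,  0.1529, -0.0049]), 0.5)]
latch_pivot [(array([0.5355, 0.1457, 0.08  ]), 0.95)]
lever_tip [(array([ 0.7671,  0.1409, -0.0032]), 0.73), (array([0.5266, 0.1458, 0.1465]), 0.71)]
loop_bar [(array([0.5795, 0.1446, 0.1684]), 0.58)]
rest_mat [(array([ 0.5306, -0.1056,  0.001 ]), 0.62)]
module0 [(array([ 3.292e-01, -2.678e-01,  3.000e-04]), 0.83), (array([ 4.49e-01, -3.76e-01,  1.00e-04]), 0.7), (array([ 0.583 , -0.3804, -0.0013]), 0.61), (array([ 0.5668, -0.2473,  0.0013]), 0.61), (array([ 0.4553, -0.244 , -0.0014]), 0.58)]
5
```

Run:
```python
from h import *
c=cam("top"); f=c["frame"][:,:,::-1]
o=cv2.resize(f[110:300,180:480],None,fx=2.66,fy=2.66,interpolation=cv2.INTER_CUBIC); cv2.imwrite("pics/topz.png",o)
```

```text
(no output)
```

View pics/topz.png

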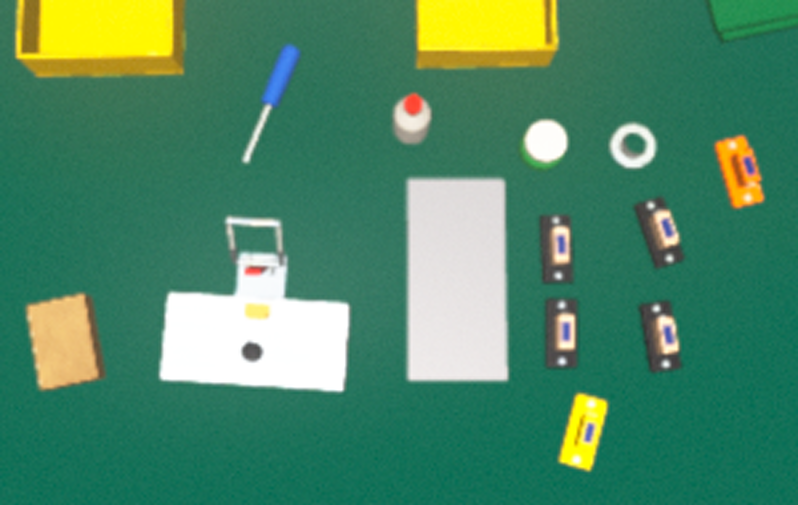

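Run:
```python
from h import *
st(); goto([0.431,0.152,0.27],176)
```

```text
t 1.2 tcp [0.1776 0.5205 0.2313] rpy [-180.     -0.    161.16] F [ 0.1 -0.8  0.8] g 0.0852 j [ 63.5  18.7 -11.   60.3   0.   82.3]
shift [-35.88 -26.7   -3.87] turn [-0.    -0.    -0.259]
```

```bash
python3 -m inch '[[1,-18,-13.5,-3.9,0,0,-0.13],[1,-18,-13.5,-3.9,0,0,-0.13],[1,-18,-13.5,-3.9,0,0,-0.13],[1,-18,-13.5,-3.9,0,0,-0.13],[1,-35.9,-26.7,-3.9,0,0,-0.259],[1,-35.9,-26.7,-3.9,0,0,-0.259],[1,-35.9,-26.7,-3.9,0,0,-0.259],[1,-35.9,-26.7,-3.9,0,0,-0.259],[1,-35.9,-26.7,-3.9,0,0,-0.259],[1,-35.9,-26.7,-3.9,0,0,-0.259]]'
python3 - <<'E'
from h import *
st()
E
```

```text
time_s: 2.03
eef_pos: [0.4084, 0.1843, 0.2691]
tool_rot: [180.0, 0.0, 176.0]
ft_force: [0.6, 1.0, -0.6]
grip_width: 0.0853
t 2.03 tcp [0.4084 0.1843 0.2691] rpy [1.7998e+02 5.0000e-02 1.7600e+02] F [ 0.6  1.  -0.6] g 0.0853 j [ 14.8   6.3 -21.3  62.3   0.   18.8]
```

Run:
```python
from h import *
st()
c=cam("wrist","w1")
for q in["lid","lid_knob","lid_keeper","latch_pivot","lever_tip","loop_bar","case"]: print(q,find(c,q))
st(); goto([0.432,0.152,0.27],176)
```

```text
t 2.03 tcp [0.4084 0.1843 0.2691] rpy [1.7998e+02 5.0000e-02 1.7600e+02] F [ 0.6  1.  -0.6] g 0.0853 j [ 14.8   6.3 -21.3  62.3   0.   18.8]
lid [(array([0.4441, 0.1477, 0.0551]), 0.56)]
lid_knob [(array([0.4334, 0.1538, 0.1074]), 0.69)]
lid_keeper [(array([0.476 , 0.1479, 0.0724]), 0.81)]
latch_pivot [(array([0.5429, 0.1434, 0.079 ]), 0.58)]
lever_tip [(array([0.5217, 0.1424, 0.1445]), 0.93), (array([0.5374, 0.1424, 0.0818]), 0.57)]
loop_bar [(array([0.5258, 0.1455, 0.1466]), 0.18)]
case [(array([ 0.7029, -0.3512,  0.0013]), 0.17)]
t 2.43 tcp [0.4066 0.1873 0.2686] rpy [ 1.7999e+02 -2.0000e-02  1.7615e+02] F [ 0.1 -0.1  0.5] g 0.0856 j [ 15.3   6.3 -21.4  62.3   0.   19.1]
shift [-2.77 -3.35 -0.14] turn [ 0.    -0.     0.003]
```

View pics/w1.png

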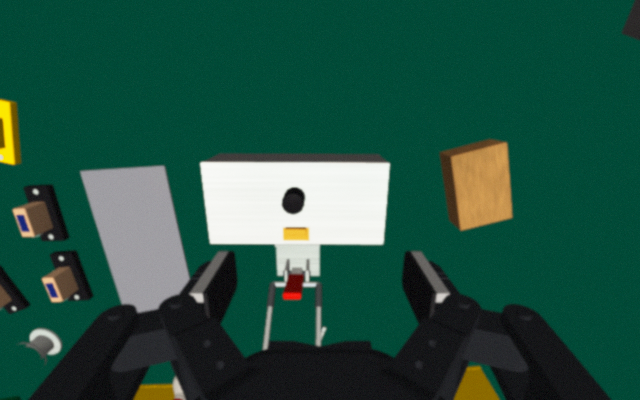

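Run:
```python
from h import *
c=cam("wrist")
f=c["frame"]; hsv=cv2.cvtColor(f,cv2.COLOR_RGB2HSV)
m=((hsv[...,1]<40)&(hsv[...,2]>200)).astype(np.uint8)
n,l,s,cen=cv2.connectedComponentsWithStats(m)
i=l[220,340]; mm=(l==i).astype(np.uint8); cs,_=cv2.findContours(mm,0,2); k=max(cs,key=cv2.contourArea)
h=cv2.convexHull(k)
P=np.array([pix(c,u,v,0.07)[:2] for u,v in h[:,0]],np.float32)
r=cv2.minAreaRect(P*1000); print(r)
# knob: dark pixels within hull
hm=cv2.fillConvexPoly(np.zeros_like(m),h,1)
d=(f.max(2)<90)&(hm>0); v,u=np.nonzero(d); print(u.mean(),v.mean(),u.min(),u.max(),v.min(),v.max()); print(pix(c,u.mean(),v.min()+ (u.max()-u.min())/2,0.108),pix(c,u.mean(),v.mean(),0.09))
y=(hsv[...,0]>15)&(hsv[...,0]<30)&(hsv[...,1]>120)&(np.abs(np.arange(640)[None]-296)<25)&(np.abs(np.arange(400)[:,None]-235)<20); v,u=np.nonzero(y); print(u.mean(),v.mean(),pix(c,u.mean(),v.mean(),.085))
```

```text
((469.4302978515625, 149.51422119140625), (227.9888153076172, 153.04367065429688), 85.80770874023438)
293.1732997481108 244.3758186397985 214 373 190 275
[0.51380973 0.14854581 0.108     ] [0.4893989  0.14933493 0.09      ]
293.14233576642334 234.92335766423358 [0.47895236 0.1498649  0.085     ]
```

```bash
python3 -m inch '[[1,-2.7,-3.3,5,0,0,0],[1,-2.7,-3.3,9,0,0,0],[1,-2.7,-3.3,13,0,0,0],[1,-2.7,-3.3,16,0,0,0],[1,-2.7,-3.3,16,0,0,0],[1,-2.7,-3.3,16,0,0,0],[1,-2.7,-3.3,16,0,0,0],[1,-2.7,-3.3,16,0,0,0]]'
python3 - <<'E'
from h import *
st(); goto([0.432,0.152,0.076],176)
c=cam("wrist","w2")
E
```

```text
time_s: 3.15
eef_pos: [0.434, 0.1523, 0.1111]
tool_rot: [179.9, 0.2, 176.1]
ft_force: [-0.7, -0.2, 0.5]
grip_width: 0.0853
t 3.15 tcp [0.434  0.1523 0.1111] rpy [179.94   0.22 176.07] F [-0.7 -0.2  0.5] g 0.0853 j [ 10.1  16.4 -34.1  39.2   0.   14.1]
shift [ 0.21 -0.05  3.51] turn [0.001 0.004 0.001]
```

View pics/w2.png

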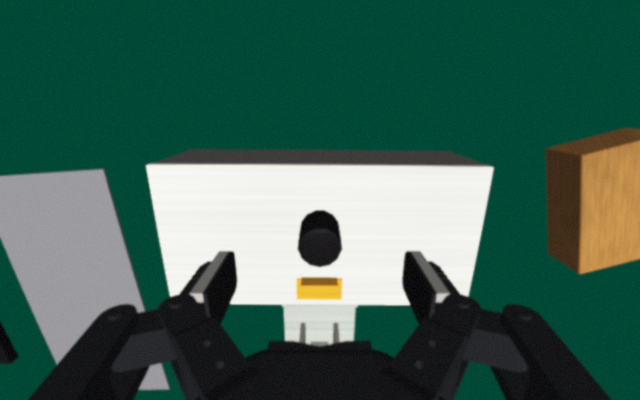

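The knob top at (320,247) is centred between the jaws. I'll check fore-aft numerically.

Run:
```python
from h import *
c=cam("wrist"); st()
print(pix(c,320,245,0.108))
s=sensors.state(); print(proj(c,s["eef_pos"]))
print("corners",[np.round(pix(c,u,v,.07)[:2],4) for u,v in((147,165),(493,167))])
print("case top edge",[np.round(pix(c,u,v,.064)[:2],4) for u,v in((147,165),(493,167))])
goto([0.432,0.152,0.076],176)
```

```text
t 3.25 tcp [0.434 0.152 0.111] rpy [179.94   0.25 176.05] F [-0.1 -0.5 -0.2] g 0.0851 j [ 10.1  16.4 -34.1  39.2  -0.   14. ]
[0.43114445 0.15294455 0.108     ]
[318.7419003  252.27263698]
corners [array([0.3853, 0.0427]), array([0.4022, 0.2688])]
case top edge [array([0.3862, 0.0389]), array([0.4037, 0.2724])]
shift [ 0.22 -0.02  3.5 ] turn [0.001 0.004 0.001]
```

```bash
python3 -m inch '[[1,0.2,0,1.8,0,0,0],[1,0.2,0,3.4,0,0,0],[1,0.2,0,3.4,0,0,0],[-1,0.2,0,3.4,0,0,0],[-1,0.2,0,3.4,0,0,0],[-1,0.2,0,3.4,0,0,0],[-1,0.2,0,3.4,0,0,0],[-1,0.2,0,3.4,0,0,0],[-1,0.2,0,3.4,0,0,0],[-1,0.2,0,3.4,0,0,0]]'
python3 -m inch '[[-1,0,0,-1,0,0,0],[-1,0,0,-3,0,0,0],[-1,0,0,-3,0,0,0],[-1,0,0,-3,0,0,0],[-1,0,0,-3,0,0,0]]'
python3 - <<'E'
from h import *
st(); c=cam("wrist","w3")
E
```

```text
time_s: 4.08
eef_pos: [0.4309, 0.152, 0.0757]
tool_rot: [179.9, 0.1, 176.0]
ft_force: [-1.5, 1.0, 7.1]
grip_width: 0.0241
time_s: 4.5
eef_pos: [0.4296, 0.1513, 0.1039]
tool_rot: [-180.0, -0.1, 176.0]
ft_force: [-0.4, 0.4, -5.7]
grip_width: 0.0246
t 4.5 tcp [0.4296 0.1513 0.1039] rpy [-1.7999e+02 -6.0000e-02  1.7600e+02] F [-0.4  0.4 -5.7] g 0.0246 j [ 10.1  16.8 -34.9  38.3   0.   14.1]
```

View pics/w3.png

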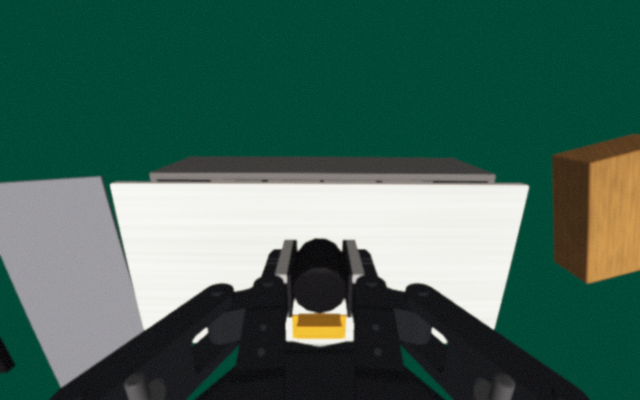

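```bash
python3 -m inch '[[-1,0,0,-2,0,0,0],[-1,0,0,-5,0,0,0],[-1,0,0,-8,0,0,0],[-1,0,0,-11,0,0,0],[-1,0,0,-12.5,0,0,0],[-1,0,0,-12.5,0,0,0],[-1,0,0,-12.5,0,0,0]]'
python3 - <<'E'
from h import *
st(); goto([0.528,-0.094,0.23],90.2)
E
```

```text
time_s: 5.13
eef_pos: [0.4301, 0.1514, 0.2289]
tool_rot: [-180.0, -0.0, 176.0]
ft_force: [-1.0, -0.8, -6.2]
grip_width: 0.0245
t 5.13 tcp [0.4301 0.1514 0.2289] rpy [-1.80e+02 -1.00e-02  1.76e+02] F [-1.  -0.8 -6.2] g 0.0245 j [ 10.1   8.8 -24.5  56.7   0.   14.1]
shift [-11.48 -23.8   -0.11] turn [-0.    -0.     1.497]
```

```bash
python3 -m inch '[[-1,-0.5,-1,0,0,0,0.04],[-1,-1.5,-3,0,0,0,0.12],[-1,-2.5,-5.5,0,0,0,0.22],[-1,-4,-8,0,0,0,0.32],[-1,-5,-10.5,0,0,0,0.42],[-1,-6.2,-13,0,0,0,0.52],[-1,-7.5,-15.5,0,0,0,0.62],[-1,-8.7,-18,0,0,0,0.72],[-1,-9.5,-20,0,0,0,0.8],[-1,-9.5,-20,0,0,0,0.8]]'
python3 - <<'E'
from h import *
st(); goto([0.528,-0.094,0.23],90.2)
E
```

```text
time_s: 5.97
eef_pos: [0.5114, -0.0592, 0.227]
tool_rot: [-179.8, -0.0, 129.7]
ft_force: [1.2, -0.5, -5.4]
grip_width: 0.0246
t 5.97 tcp [ 0.5114 -0.0592  0.227 ] rpy [-179.8    -0.    129.67] F [ 1.2 -0.5 -5.4] g 0.0246 j [-14.7  15.2 -16.5  58.4  -0.2  35.6]
shift [-3.74 -0.94 -0.29] turn [-0.003  0.001  0.689]
```

```bash
python3 -m inch '[[-1,-0.5,-0.2,0,0,0,0.06],[-1,-1.2,-0.4,0,0,0,0.15],[-1,-2,-0.6,0,0,0,0.25],[-1,-3,-0.8,0,0,0,0.35],[-1,-3.7,-0.9,0,0,0,0.45],[-1,-3.7,-0.9,0,0,0,0.55],[-1,-3.7,-0.9,0,0,0,0.64],[-1,-3.7,-0.9,0,0,0,0.69],[-1,-3.7,-0.9,0,0,0,0.69],[-1,-3.7,-0.9,0,0,0,0.69]]'
python3 - <<'E'
from h import *
st(); goto([0.528,-0.094,0.0225],90.2); cam("scene","s3")
E
```

```text
time_s: 6.8
eef_pos: [0.5269, -0.0887, 0.2278]
tool_rot: [-179.8, -0.1, 90.7]
ft_force: [-0.5, 0.1, -6.2]
grip_width: 0.0246
t 6.8 tcp [ 0.5269 -0.0887  0.2278] rpy [-1.7981e+02 -6.0000e-02  9.0680e+01] F [-0.5  0.1 -6.2] g 0.0246 j [-17.5  17.3 -13.5  59.4  -0.   71.9]
shift [-0.55  0.17 20.53] turn [-0.003 -0.001  0.008]
```

View pics/s3.png

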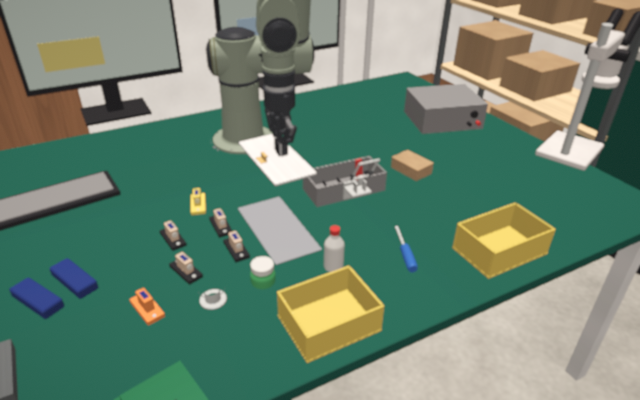

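```bash
python3 -m inch '[[-1,-0.5,0.1,2,0,0,0],[-1,-0.5,0.1,5,0,0,0],[-1,-0.5,0.1,8,0,0,0],[-1,-0.5,0.1,11,0,0,0],[-1,-0.5,0.1,14,0,0,0],[-1,-0.5,0.1,17,0,0,0],[-1,-0.5,0.1,18.5,0,0,0],[-1,-0.5,0.1,19.2,0,0,0],[-1,-0.5,0.1,19.2,0,0,0]]'
python3 - <<'E'
from h import *
st(); goto([0.528,-0.094,0.0225],90.2)
E
```

```text
time_s: 7.6
eef_pos: [0.5275, -0.0933, 0.0358]
tool_rot: [-179.8, -0.1, 90.7]
ft_force: [-0.1, -1.3, -5.7]
grip_width: 0.0242
t 7.6 tcp [ 0.5275 -0.0933  0.0358] rpy [-1.7979e+02 -7.0000e-02  9.0660e+01] F [-0.1 -1.3 -5.7] g 0.0242 j [-17.9  29.5 -26.8  33.9  -0.   71.4]
shift [-0.07  0.05  1.33] turn [-0.004 -0.001  0.008]
```

```bash
python3 -m inch '[[-1,0,0,0.5,0,0,0],[-1,0,0,0.9,0,0,0],[-1,0,0,1.2,0,0,0],[-1,0,0,1.3,0,0,0],[-1,0,0,1.35,0,0,0],[-1,0,0,1.35,0,0,0]]'
python3 - <<'E'
from h import *
st(); cam("wrist","w4")
E
```

```text
time_s: 8.1
eef_pos: [0.5293, -0.0938, 0.0245]
tool_rot: [180.0, 0.0, 90.6]
ft_force: [0.6, 0.9, -6.1]
grip_width: 0.0244
t 8.1 tcp [ 0.5293 -0.0938  0.0245] rpy [1.7997e+02 1.0000e-02 9.0630e+01] F [ 0.6  0.9 -6.1] g 0.0244 j [-17.9  30.5 -27.3  32.2  -0.   71.4]
```

View pics/w4.png

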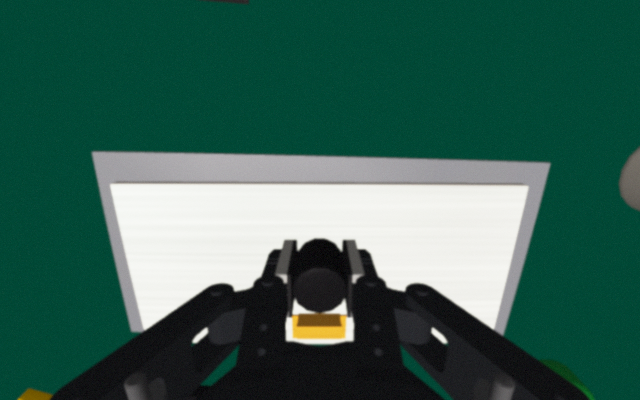

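Over the mat, still hanging a few mm up. I'll lower the rest of the way.

```bash
python3 -m inch '[[-1,0,0,0.15,0,0,0],[-1,0,0,0.25,0,0,0],[-1,0,0,0.3,0,0,0],[-1,0,0,0.3,0,0,0],[-1,0,0,0.3,0,0,0]]'
```

```text
time_s: 8.57
eef_pos: [0.5293, -0.0938, 0.0218]
tool_rot: [180.0, 0.0, 90.6]
ft_force: [-2.9, 0.9, 3.8]
grip_width: 0.0242
```

```bash
python3 -m inch '[[1,0,0,0,0,0,0],[1,0,0,0,0,0,0],[1,0,0,0,0,0,0],[1,0,0,-1,0,0,0],[1,0,0,-4,0,0,0],[1,0,0,-8,0,0,0],[1,0,0,-12,0,0,0],[1,0,0,-16,0,0,0],[1,0,0,-20,0,0,0],[1,0,0,-20,0,0,0]]'
python3 - <<'E'
from h import *
st(); goto([0.40,0.152,0.25],175.8); 
c=cam("top"); print(find(c,"lid"),find(c,"module0"))
E
```

```text
time_s: 9.4
eef_pos: [0.5335, -0.0951, 0.2304]
tool_rot: [179.2, 0.3, 90.6]
ft_force: [1.9, -0.4, -0.1]
grip_width: 0.0852
t 9.4 tcp [ 0.5335 -0.0951  0.2304] rpy [179.23   0.26  90.63] F [ 1.9 -0.4 -0.1] g 0.0852 j [-17.9  17.2 -13.2  58.7  -0.   71.5]
shift [ 24.85 -13.04  -2.25] turn [ 0.008  0.014 -1.486]
[] [(array([ 0.5874, -0.3817,  0.0033]), 0.88), (array([ 0.3274, -0.2664, -0.0034]), 0.86), (array([ 0.667 , -0.4926,  0.0015]), 0.82), (array([ 0.4567, -0.2453,  0.0041]), 0.8), (array([ 5.655e-01, -2.453e-01, -5.000e-04]), 0.53), (array([ 0.4497, -0.3717,  0.0027]), 0.52)]
```

```bash
python3 -m inch '[[1,3,-1.5,-2.2,0,0,-0.12],[1,6,-3,-2.2,0,0,-0.24],[1,9,-4.5,-2.2,0,0,-0.36],[1,12,-6,-2.2,0,0,-0.48],[1,15,-8,-2.2,0,0,-0.6],[1,18,-9.5,-2.2,0,0,-0.72],[1,21,-11,-2.2,0,0,-0.84],[1,24,-12.5,-2.2,0,0,-0.96],[1,24.8,-13,-2.2,0,0,-1.08],[1,24.8,-13,-2.2,0,0,-1.2]]'
python3 -m inch '[[1,0,0,0,0,0,-0.12],[1,0,0,0,0,0,-0.24],[1,0,0,0,0,0,-0.286],[1,0,0,0,0,0,-0.286],[1,0,0,0,0,0,-0.286],[1,0,0,0,0,0,-0.286]]'
python3 - <<'E'
from h import *
st(); c=cam("wrist","w5")
E
```

```text
time_s: 10.38
eef_pos: [0.3933, 0.1545, 0.2414]
tool_rot: [-179.9, -0.2, 160.0]
ft_force: [0.2, 0.3, 0.2]
grip_width: 0.0854
time_s: 10.88
eef_pos: [0.3957, 0.1526, 0.2423]
tool_rot: [-180.0, -0.1, 175.7]
ft_force: [-0.3, 0.7, 0.7]
grip_width: 0.0853
t 10.88 tcp [0.3957 0.1526 0.2423] rpy [-1.7997e+02 -1.1000e-01  1.7570e+02] F [-0.3  0.7  0.7] g 0.0853 j [ 11.1   4.9 -27.   58.2  -0.   15.4]
```

View pics/w5.png

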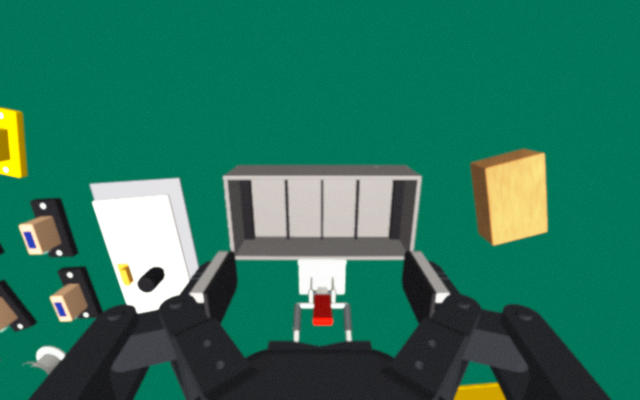

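Run:
```python
from h import *
c=cam("wrist"); f=c["frame"][:,:,::-1]
cv2.imwrite("pics/w5z.png",cv2.resize(f[155:280,215:430],None,fx=3.7,fy=3.7,interpolation=cv2.INTER_CUBIC))
```

```text
(no output)
```

View pics/w5z.png

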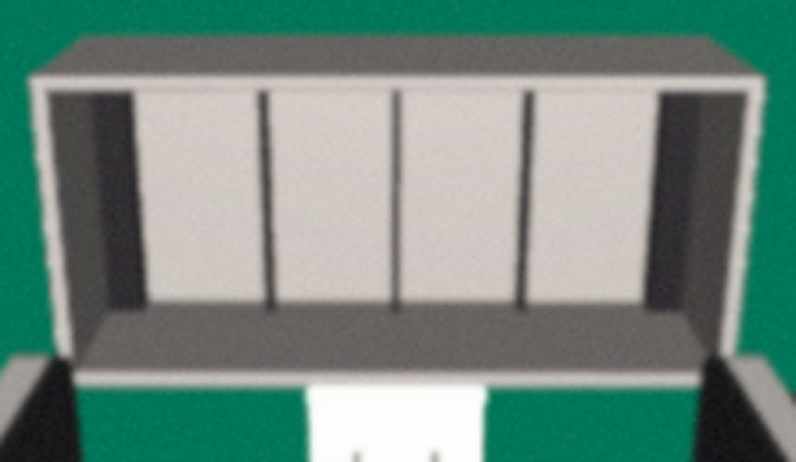

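Run:
```python
from h import *
from scipy.optimize import least_squares
c=cam("wrist"); st()
Z=[(29,76,-54,-114,64),(765,77,-54,114,64),(48,91,-49,-109,64),(748,91,-49,109,64),(76,371,49,-109,64),(706,371,49,109,64),(395,384,54,None,64),(397,305,49,0,16)]
def model(p,x,y,z):
    s=p[2]; return [p[0]+x/1e3*np.cos(s)-y/1e3*np.sin(s),p[1]+x/1e3*np.sin(s)+y/1e3*np.cos(s),z/1e3]
def res(p,full=True):
    r=[]
    for u,v,x,y,z in Z:
        q=proj(c,model(p,x,y or 0,z)); u2=215+(u+.5)/3.7-.5; v2=155+(v+.5)/3.7-.5
        r+=[q[0]-u2 if y is not None else 0,q[1]-v2]
    return np.array(r)
s=least_squares(res,[.446,.152,-.074],x_scale=[.01,.01,.01]); print(s.x,np.degrees(s.x[2]),np.round(s.fun,2))
t=cam("top");
```

```text
t 11.03 tcp [0.3962 0.1527 0.2429] rpy [-1.7999e+02 -4.0000e-02  1.7573e+02] F [-0.2  1.2  0.1] g 0.0854 j [ 11.1   4.8 -27.   58.2  -0.   15.4]
[ 0.4471877   0.15140829 -0.07750287] -4.440587534904552 [-0.2  -0.64 -0.14 -0.35 -0.6  -0.44 -0.32  0.09 -0.69 -0.09  2.76  0.41
  0.    0.38 -0.77  1.46]
```

Run:
```python
from h import *
st(); goto([0.43,-0.28,0.26],178)
```

```text
t 11.08 tcp [0.3963 0.1527 0.243 ] rpy [-1.7999e+02 -2.0000e-02  1.7574e+02] F [ 0.6  0.  -0.2] g 0.0849 j [ 11.1   4.8 -27.   58.2  -0.   15.4]
shift [ -6.58 -42.9   -1.69] turn [-0.    -0.    -0.039]
```

```bash
python3 -m inch '[[1,-1,-4,-1.7,0,0,0],[1,-2,-8,-1.7,0,0,0],[1,-3,-12,-1.7,0,0,0],[1,-4,-16,-1.7,0,0,0],[1,-5,-20,-1.7,0,0,0],[1,-5.5,-24,-1.7,0,0,-0.02],[1,-6.6,-28,-1.7,0,0,-0.04],[1,-6.6,-32,-1.7,0,0,-0.04],[1,-6.6,-36,-1.7,0,0,-0.04],[1,-6.6,-40,-1.7,0,0,-0.04]]'
python3 -m inch '[[1,0,-2.9,0,0,0,0],[1,0,-2.9,0,0,0,0],[1,0,-2.9,0,0,0,0]]'
python3 - <<'E'
from h import *
st(); c=cam("wrist","w6"); print(find(c,"module0"))
c=cam("wrist"); print(find(c,"module0")); st()
np.savez("w6.npz",**{k:c[k] for k in("frame","camera_matrix","dist","cam_to_world")})
E
```

```text
time_s: 11.92
eef_pos: [0.4322, -0.2531, 0.2602]
tool_rot: [-180.0, 0.0, 178.0]
ft_force: [1.0, 0.5, 1.0]
grip_width: 0.0853
time_s: 12.17
eef_pos: [0.4313, -0.2813, 0.2598]
tool_rot: [180.0, -0.0, 177.9]
ft_force: [0.1, -0.0, -0.1]
grip_width: 0.0855
t 12.17 tcp [ 0.4313 -0.2813  0.2598] rpy [ 1.7996e+02 -2.0000e-02  1.7787e+02] F [ 0.1 -0.  -0.1] g 0.0855 j [-41.3  14.  -13.3  62.8   0.  -39.2]
[(array([ 0.456 , -0.2449, -0.001 ]), 0.97), (array([ 0.4512, -0.3753, -0.0021]), 0.72), (array([ 0.5888, -0.3766,  0.0006]), 0.7), (array([ 0.5709, -0.2387,  0.0041]), 0.62), (array([ 0.3265, -0.2671,  0.0006]), 0.6), (array([ 0.7054, -0.3506,  0.0035]), 0.17)]
[(array([ 0.3278, -0.2689, -0.0011]), 0.93), (array([ 0.4504, -0.3751, -0.0012]), 0.86), (array([ 0.5685, -0.2414,  0.0025]), 0.77), (array([ 0.5901, -0.3776,  0.0015]), 0.66)]
t 12.37 tcp [ 0.4318 -0.2787  0.2603] rpy [ 1.7998e+02 -1.0000e-02  1.7815e+02] F [0.  0.  0.4] g 0.0851 j [-41.1  13.8 -13.4  62.8   0.  -39.2]
```

View pics/w6.png

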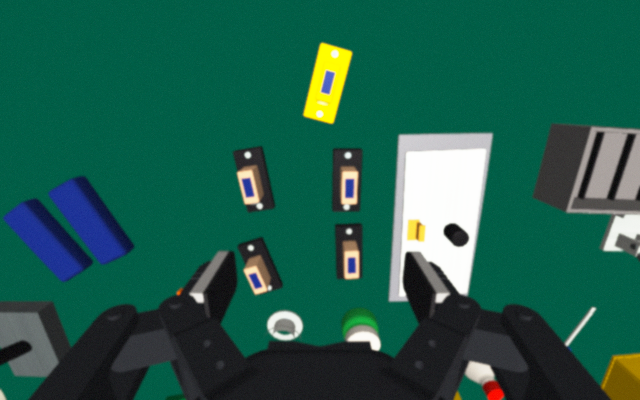

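The image shows the four modules at (254,180), (347,180), (348,251) and (260,266). The yellow look-alike is at (328,83).

```bash
cat >> h.py <<'E'
from scipy.optimize import minimize
def _box(x0,x1,y0,y1,z0,z1): return np.array([[x,y,z] for x in(x0,x1) for y in(y0,y1) for z in(z0,z1)])/1e3
_MOD=[_box(-45,45,-20,20,0,12),_box(-22,22,-10,10,12,46)]
def sil(c,p,z0,S=4,off=(0,0),size=(160,160)):
    im=np.zeros((size[1]*S,size[0]*S),np.uint8); Rz=R.from_euler("z",p[2]).as_matrix()
    for b in _MOD:
        w_=b@Rz.T+[p[0],p[1],z0]
        q=np.array([proj(c,k) for k in w_]); q=(q-off+.5)*S
        cv2.fillConvexPoly(im,cv2.convexHull(np.round(q).astype(np.int32)),1)
    return cv2.resize(im.astype(np.float32),size,interpolation=cv2.INTER_AREA)
def fitmod(c,x,y,yaw=0,z0=0.0):
    """silhouette fit of a module on green bench"""
    uv=proj(c,[x,y,.02]); o=np.round(uv).astype(int)-80
    f=cv2.copyMakeBorder(c["frame"],200,200,200,200,cv2.BORDER_CONSTANT,value=(0,100,80))
    f=f[o[1]+200:o[1]+360,o[0]+200:o[0]+360].astype(int)
    green=(f[...,1]>f[...,0]+25)&(f[...,1]>f[...,2]*1.05)
    m=(~green).astype(np.uint8); m=cv2.morphologyEx(m,cv2.MORPH_CLOSE,np.ones((3,3)))
    n,l,s,cen=cv2.connectedComponentsWithStats(m)
    d=np.hypot(*(cen[1:]-80).T)+1000*(s[1:,4]<150); i=1+np.argmin(d); m=(l==i).astype(np.float32)
    cost=lambda p: np.abs(sil(c,p,z0,off=o)-m).sum()
    best=None
    for y0 in np.radians([-20,-10,0,10,20]):
        r=minimize(cost,[x,y,yaw+y0],method="Nelder-Mead",options=dict(initial_simplex=np.array([[x,y,yaw+y0],[x+.006,y,yaw+y0],[x,y+.006,yaw+y0],[x,y,yaw+y0+.12]]),xatol=1e-4,fatol=.05))
        if best is None or r.fun<best.fun: best=r
    return np.round(best.x[:2],4),round(np.degrees(best.x[2]),1),round(best.fun,1),m.sum()
E
python3 - <<'E'
from h import *
c=dict(np.load("w6.npz"))
for x,y in((.456,-.246),(.4505,-.3745),(.568,-.243),(.588,-.379)): print(fitmod(c,x,y))
E
```

```text
(array([ 0.4555, -0.2445]), np.float64(-1.2), np.float64(147.6), np.float32(1710.0))
(array([ 0.4499, -0.3751]), np.float64(6.1), np.float64(139.6), np.float32(1835.0))
(array([ 0.5688, -0.2425]), np.float64(1.4), np.float64(118.5), np.float32(1385.0))
(array([ 0.5891, -0.3801]), np.float64(14.9), np.float64(123.1), np.float32(1527.0))
```

Run:
```python
from h import *
st(); goto([0.4555,-0.2447,0.0165],178.8)
```

```text
t 12.37 tcp [ 0.4318 -0.2787  0.2603] rpy [ 1.7998e+02 -1.0000e-02  1.7815e+02] F [0.  0.  0.4] g 0.0851 j [-41.1  13.8 -13.4  62.8   0.  -39.2]
shift [-2.27  3.46 24.38] turn [ 0.    -0.    -0.011]
```

```bash
python3 -m inch '[[0.2,-2.3,3.5,2,0,0,-0.01],[0.2,-2.3,3.5,5,0,0,-0.01],[0.2,-2.3,3.5,8,0,0,-0.01],[0.2,-2.3,3.5,11,0,0,-0.01],[0.2,-2.3,3.5,14,0,0,-0.01],[0.2,-2.3,3.5,16,0,0,-0.01],[0.2,-2.3,3.5,16,0,0,-0.01],[0.2,-2.3,3.5,16,0,0,-0.01]]'
python3 - <<'E'
from h import *
c=cam("wrist","w7"); st(); print(fitmod(c,.4555,-.2447)); goto([0.4555,-0.2447,0.0165],178.8)
E
```

```text
time_s: 13.03
eef_pos: [0.4554, -0.2442, 0.0999]
tool_rot: [179.9, -0.1, 178.7]
ft_force: [-0.1, 0.3, 0.4]
grip_width: 0.0514
t 13.08 tcp [ 0.4564 -0.2452  0.1011] rpy [-1.7998e+02  3.0000e-02  1.7872e+02] F [-0.5 -0.5  0.6] g 0.0512 j [-36.4  22.7 -26.2  41.1   0.  -35.1]
(array([ 0.4558, -0.244 ]), np.float64(-1.9), np.float64(206.4), np.float32(4725.0))
shift [0.1  0.05 8.46] turn [-0.     0.    -0.001]
```

View pics/w7.png

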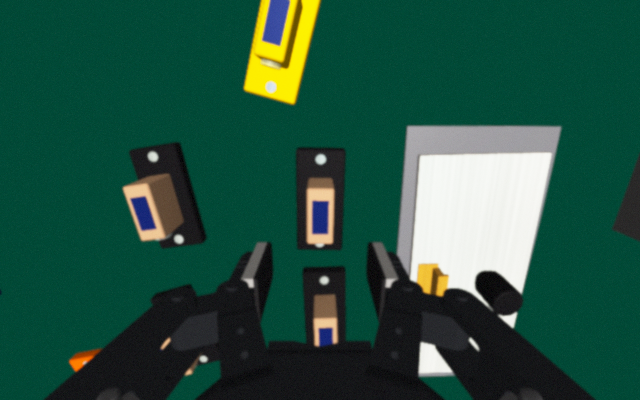

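Module centred at (320,200), straight between the jaws. Descending and gripping.

```bash
python3 -m inch '[[0.2,0.1,0,3,0,0,0],[0.2,0.1,0,6,0,0,0],[0.2,0.1,0,8,0,0,0],[0.2,0.1,0,8.4,0,0,0],[-1,0.1,0,8.4,0,0,0],[-1,0.1,0,8.4,0,0,0],[-1,0.1,0,8.4,0,0,0],[-1,0.1,0,8.4,0,0,0],[-1,0.1,0,8.4,0,0,0],[-1,0.1,0,8.4,0,0,0]]'
python3 -m inch '[[-1,0,0,-2,0,0,0],[-1,0,0,-5,0,0,0],[-1,0,0,-8,0,0,0],[-1,0,0,-10,0,0,0],[-1,0,0,-10,0,0,0],[-1,0,0,-10,0,0,0]]'
python3 - <<'E'
from h import *
def P(x,y): s=np.radians(-4.35); return [.447+x*np.cos(s)-y*np.sin(s),.1515+x*np.sin(s)+y*np.cos(s)]
for y in(-.072,-.024,.024,.072): print(np.round(P(0,y),4))
cam("wrist","w8"); st(); goto([*P(0,.072),.12],175.65)
E
```

```text
time_s: 13.92
eef_pos: [0.4566, -0.2468, 0.0184]
tool_rot: [-179.9, 0.2, 178.6]
ft_force: [0.7, 0.5, 7.6]
grip_width: 0.0186
time_s: 14.42
eef_pos: [0.456, -0.2466, 0.118]
tool_rot: [-179.9, 0.2, 178.6]
ft_force: [0.4, 1.0, -1.2]
grip_width: 0.0188
[0.4415 0.0797]
[0.4452 0.1276]
[0.4488 0.1754]
[0.4525 0.2233]
t 14.47 tcp [ 0.455  -0.2458  0.1166] rpy [-1.7996e+02  5.0000e-02  1.7864e+02] F [-0.7  0.3 -2. ] g 0.0188 j [-36.6  21.5 -25.4  43.1  -0.  -35.2]
shift [ 1.37 46.89 -0.38] turn [-0.001  0.001  0.052]
```

View pics/w8.png

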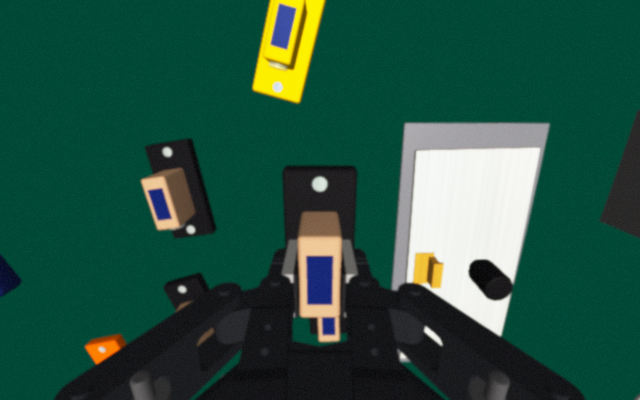

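```bash
python3 -m inch '[[-1,0,2,-0.5,0,0,0],[-1,0.2,6,-0.5,0,0,0],[-1,0.4,10,-0.5,0,0,0],[-1,0.6,14,-0.5,0,0,0],[-1,0.8,18,-0.5,0,0,0.02],[-1,1,22,-0.5,0,0,0.03],[-1,1,26,-0.5,0,0,0.05],[-1,1.2,30,-0.5,0,0,0.052],[-1,1.3,34,-0.5,0,0,0.052],[-1,1.4,38,-0.5,0,0,0.052]]'
python3 -m inch '[[-1,0,3,0,0,0,0],[-1,0,6,0,0,0,0],[-1,0,8,0,0,0,0],[-1,0,8.9,0,0,0,0],[-1,0,8.9,0,0,0,0],[-1,0,8.9,0,0,0,0],[-1,0,8.9,0,0,0,0]]'
python3 - <<'E'
from h import *
st(); goto([.4525,.2233,.0265],175.65); cam("wrist","w9"); cam("scene","s9")
E
```

```text
time_s: 15.3
eef_pos: [0.4482, 0.1362, 0.1198]
tool_rot: [-180.0, -0.2, 175.7]
ft_force: [0.7, -1.4, -2.3]
grip_width: 0.0189
time_s: 15.88
eef_pos: [0.456, 0.2219, 0.1205]
tool_rot: [-179.9, -0.1, 175.6]
ft_force: [0.9, -0.6, -1.0]
grip_width: 0.0191
t 15.88 tcp [0.456  0.2219 0.1205] rpy [-1.7993e+02 -9.0000e-02  1.7559e+02] F [ 0.9 -0.6 -1. ] g 0.0191 j [ 17.6  20.4 -26.4  43.3  -0.   22. ]
shift [0.35 0.12 9.4 ] turn [-0.001 -0.002 -0.001]
```

View pics/w9.png

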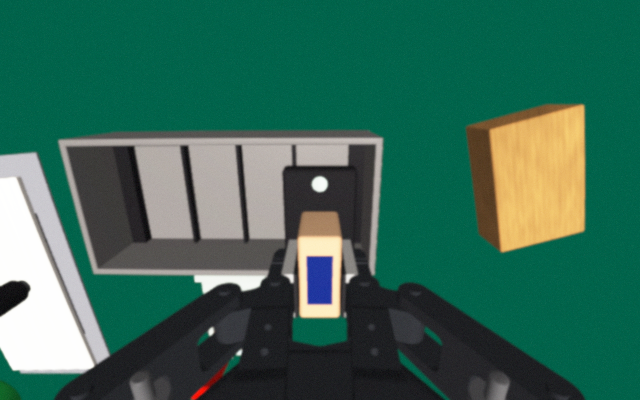

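Run:
```python
from h import *
c=cam("wrist"); st()
f=c["frame"][:,:,::-1]
cv2.imwrite("pics/w9z.png",cv2.resize(f[120:290,50:400],None,fx=2.28,fy=2.28,interpolation=cv2.INTER_CUBIC))
def P(x,y,z,c0=(.447,.1515,-4.35)): s=np.radians(c0[2]); return [c0[0]+x*np.cos(s)-y*np.sin(s),c0[1]+x*np.sin(s)+y*np.cos(s),z]
for q in((-.054,-.114,.064),(-.054,.114,.064),(.054,-.114,.064),(.049,.109,.064),(-.049,.048,.016),(-.049,0,.016),(.049,0,.016)): print(q,np.round(proj(c,P(*q)),1))
s=sensors.state()["eef_pos"]
for dx,dy in((-.045,-.02),(-.045,.02)):
  print(np.round(proj(c,[s[0]+dx,s[1]+dy,s[2]-.018+.012]),1))
```

```text
t 16.03 tcp [0.4566 0.222  0.1211] rpy [-1.7998e+02 -2.0000e-02  1.7555e+02] F [-0.5  0.4 -1.8] g 0.0189 j [ 17.6  20.4 -26.4  43.3  -0.   22.1]
(-0.054, -0.114, 0.064) [ 57.3 138.5]
(-0.054, 0.114, 0.064) [382.2 136. ]
(0.054, -0.114, 0.064) [ 93.2 272.5]
(0.049, 0.109, 0.064) [367.5 268.6]
(-0.049, 0.048, 0.016) [292.2 136.5]
(-0.049, 0, 0.016) [235.7 136.8]
(0.049, 0, 0.016) [244.9 241.6]
[275.  174.2]
[350.6 168.4]
```

View pics/w9z.png

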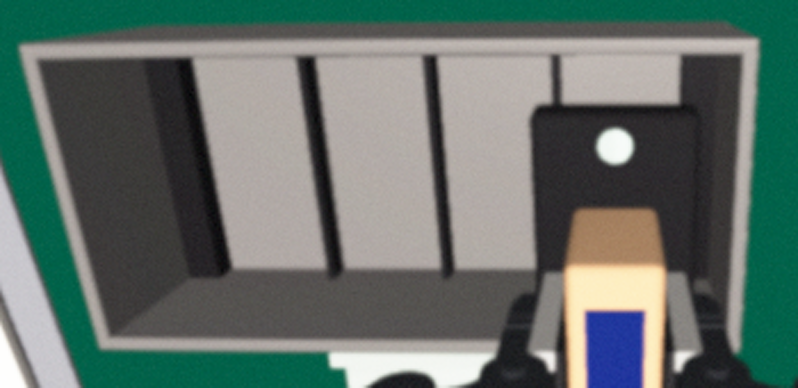

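```bash
python3 -m inch '[[-1,0.25,0.13,0,0,0,0],[-1,0.25,0.13,2,0,0,0],[-1,0.25,0.13,4,0,0,0],[-1,0.25,0.13,6,0,0,0],[-1,0.25,0.13,7.8,0,0,0],[-1,0.25,0.13,7.8,0,0,0],[-1,0.25,0.13,7.8,0,0,0]]'
python3 - <<'E'
from h import *
c=cam("wrist","w10"); st(); goto([.4532,.2233,.025],175.65)
E
```

```text
time_s: 16.62
eef_pos: [0.4533, 0.2241, 0.0428]
tool_rot: [-179.9, -0.1, 175.6]
ft_force: [-0.0, 0.2, -1.7]
grip_width: 0.0191
t 16.67 tcp [0.4544 0.2245 0.0437] rpy [-1.8000e+02 -1.0000e-02  1.7563e+02] F [ 0.6  0.7 -0.5] g 0.019 j [ 17.9  26.4 -31.   32.6   0.   22.3]
shift [ 0.11 -0.13  1.87] turn [-0. -0. -0.]
```

View pics/w10.png

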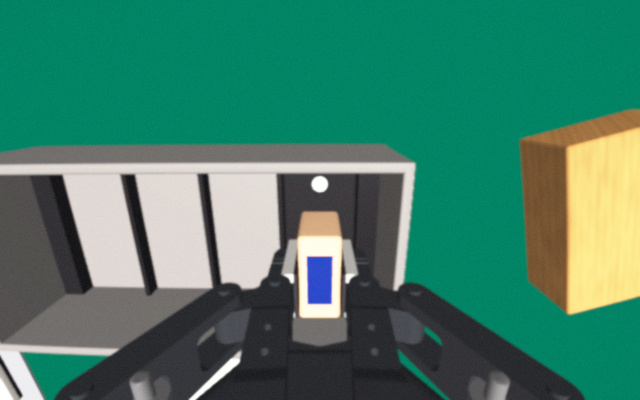

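```bash
python3 -m inch '[[-1,0,-0.08,0.6,0,0,0],[-1,0,-0.08,1.2,0,0,0],[-1,0,-0.08,1.7,0,0,0],[-1,0,-0.08,1.9,0,0,0],[-1,0,-0.08,1.9,0,0,0],[-1,0,-0.08,1.9,0,0,0]]'
```

```text
time_s: 17.17
eef_pos: [0.4542, 0.2239, 0.0244]
tool_rot: [-180.0, 0.0, 175.7]
ft_force: [-1.5, -0.2, 2.6]
grip_width: 0.0191
```

```bash
python3 -m inch '[[-0.25,0,0,0,0,0,0],[-0.25,0,0,0,0,0,0],[-0.25,0,0,0,0,0,0],[-0.25,0,0,-2,0,0,0],[-0.25,0,0,-5,0,0,0],[-0.25,0,0,-9,0,0,0],[0.2,0,0,-13,0,0,0],[0.2,0,0,-17,0,0,0],[0.2,0,0,-17,0,0,0]]'
python3 - <<'E'
from h import *
c=cam("wrist","w11"); st(); goto([.45,-.375,.12],180); goto([.5688,-.2425,.12],181.4)
t=cam("top"); print(find(t,"module0"))
E
```

```text
time_s: 17.92
eef_pos: [0.4586, 0.2254, 0.202]
tool_rot: [179.7, 0.7, 175.7]
ft_force: [1.0, 1.1, -0.3]
grip_width: 0.0512
t 17.97 tcp [0.4574 0.225  0.1987] rpy [179.8    0.49 175.66] F [ 0.3  0.  -1.3] g 0.051 j [ 17.9  15.5 -20.5  53.4   0.   22.2]
shift [ -3.73 -59.91   7.69] turn [ 0.003  0.009 -0.076]
shift [-14.58 -45.8    7.83] turn [ 0.003  0.009 -0.1  ]
[(array([ 0.589 , -0.38  ,  0.0038]), 0.85), (array([ 0.3234, -0.2669, -0.0019]), 0.82), (array([ 0.4484, -0.3728, -0.0006]), 0.79), (array([ 5.655e-01, -2.438e-01, -4.000e-04]), 0.66), (array([ 0.6705, -0.4899,  0.0009]), 0.63), (array([0.456 , 0.2197, 0.0095]), 0.51)]
```

View pics/w11.png

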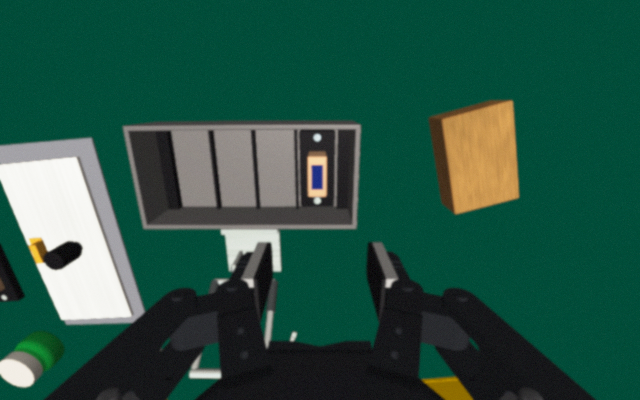

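```bash
python3 -m inch '[[0.2,0.5,-4,0,0,0,0],[0.2,0.5,-8,0,0,0,0],[0.2,0.5,-12,0,0,0,0],[0.2,0,-16,0,0,0,0],[0.2,-2,-20,0,0,0,-0.02],[0.2,-4,-23.5,0,0,0,-0.04],[0.2,-6,-27,0,0,0,-0.06],[0.2,-8,-30.5,0,0,0,-0.08],[0.2,-10,-34,2,0,0,-0.1],[0.2,-12,-37,4,0,0,-0.1]]'
python3 - <<'E'
from h import *
st(); goto([.5688,-.2425,.12],181.4)
E
```

```text
time_s: 18.9
eef_pos: [0.5447, -0.1541, 0.1541]
tool_rot: [180.0, -0.0, -178.6]
ft_force: [1.2, -0.1, -0.7]
grip_width: 0.0516
t 18.9 tcp [ 0.5447 -0.1541  0.1541] rpy [ 1.7999e+02 -3.0000e-02 -1.7864e+02] F [ 1.2 -0.1 -0.7] g 0.0516 j [-23.3  23.9 -15.2  50.9  -0.  -24.6]
shift [-2.2  -8.89  3.4 ] turn [ 0.    -0.    -0.001]
```

```bash
python3 -m inch '[[0.2,-1,-4,1,0,0,0],[0.2,-2,-7,2,0,0,0],[0.2,-2.2,-8.5,4,0,0,0],[0.2,-2.2,-8.5,5,0,0,0],[0.2,-2.2,-8.5,5,0,0,0],[0.2,-2.2,-8.5,5,0,0,0]]'
python3 - <<'E'
from h import *
c=cam("wrist","w12"); st(); print(fitmod(c,.5688,-.2425)); goto([.5688,-.2425,.02],181.4)
E
```

```text
time_s: 19.4
eef_pos: [0.5667, -0.2346, 0.1035]
tool_rot: [179.8, -0.2, -178.6]
ft_force: [-0.4, 0.7, 1.1]
grip_width: 0.0515
t 19.45 tcp [ 0.5677 -0.2348  0.1048] rpy [ 1.7990e+02 -1.2000e-01 -1.7855e+02] F [0.4 0.2 0.4] g 0.051 j [-29.4  31.5 -10.5  48.1   0.  -30.8]
(array([ 0.5673, -0.2416]), np.float64(0.4), np.float64(184.8), np.float32(4600.0))
shift [-0.11 -0.79  8.48] turn [ 0.002 -0.002  0.001]
```

View pics/w12.png

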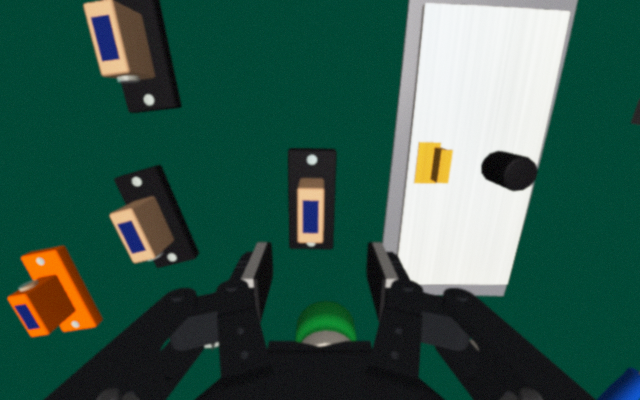

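```bash
python3 -m inch '[[0.2,0,-0.7,3,0,0,0],[0.2,0,-0.7,6,0,0,0],[0.2,0,-0.7,8,0,0,0],[0.2,0,-0.7,8.3,0,0,0],[0.2,0,-0.7,8.3,0,0,0],[-1,0,-0.7,8.3,0,0,0],[-1,0,-0.7,8.3,0,0,0],[-1,0,-0.7,8.3,0,0,0],[-1,0,-0.7,8.3,0,0,0],[-1,0,-0.7,8.3,0,0,0]]'
python3 -m inch '[[-1,0,0,0,0,0,0],[-1,0,0,-2,0,0,0],[-1,0,0,-5,0,0,0],[-1,0,0,-8,0,0,0],[-1,0,0,-10,0,0,0],[-1,0,0,-10,0,0,0],[-1,0,0,-10,0,0,0]]'
python3 - <<'E'
from h import *
cam("wrist","w13"); st(); goto([.4488,.1754,.12],175.65)
E
```

```text
time_s: 20.28
eef_pos: [0.5705, -0.2439, 0.025]
tool_rot: [-179.9, 0.2, -178.6]
ft_force: [-1.0, 1.1, 6.2]
grip_width: 0.0191
time_s: 20.87
eef_pos: [0.57, -0.244, 0.1246]
tool_rot: [-179.9, 0.2, -178.6]
ft_force: [-0.0, -1.1, -2.0]
grip_width: 0.0189
t 20.92 tcp [ 0.5688 -0.2433  0.1229] rpy [-1.7998e+02  4.0000e-02 -1.7862e+02] F [ 0.   0.3 -2.5] g 0.0185 j [-30.   30.7  -8.9  50.3  -0.  -31.4]
shift [10.99 42.15  0.26] turn [-0.     0.001  0.1  ]
```

View pics/w13.png

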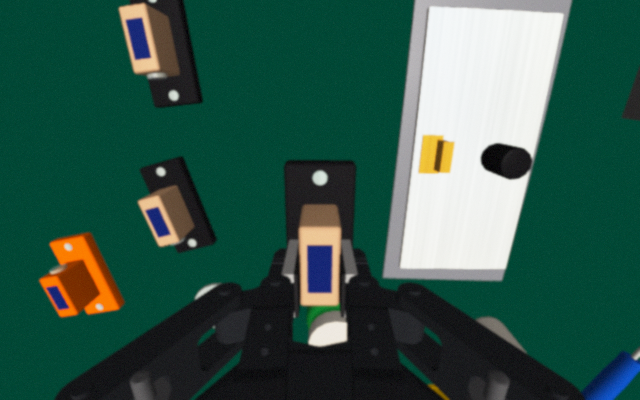

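```bash
python3 -m inch '[[-1,0.5,2,-0.5,0,0,0],[-1,1.5,6,-0.5,0,0,0],[-1,2.5,10,-0.5,0,0,0.02],[-1,3.5,14,-0.5,0,0,0.03],[-1,5,18,-0.5,0,0,0.05],[-1,6.5,22,-0.5,0,0,0.07],[-1,8,26,-0.5,0,0,0.09],[-1,9.5,30,-0.5,0,0,0.1],[-1,10.5,34,-0.5,0,0,0.1],[-1,11,38,-0.5,0,0,0.1]]'
python3 -m inch '[[-1,0,2.5,0,0,0,0],[-1,0,4.2,0,0,0,0],[-1,0,4.2,0,0,0,0],[-1,0,4.2,0,0,0,0],[-1,0,4.2,0,0,0,0]]'
python3 - <<'E'
from h import *
st(); goto([.4488,.1754,.028],175.65); cam("wrist","w14")
E
```

```text
time_s: 21.75
eef_pos: [0.4466, 0.1328, 0.1261]
tool_rot: [-179.9, -0.2, 175.6]
ft_force: [0.6, -0.6, -1.8]
grip_width: 0.0188
time_s: 22.17
eef_pos: [0.4522, 0.1727, 0.1266]
tool_rot: [-179.9, -0.1, 175.6]
ft_force: [-0.3, 0.2, -0.8]
grip_width: 0.0189
t 22.17 tcp [0.4522 0.1727 0.1266] rpy [-1.7993e+02 -1.3000e-01  1.7564e+02] F [-0.3  0.2 -0.8] g 0.0189 j [ 12.2  17.8 -29.3  43.1  -0.   16.5]
shift [0.34 0.26 9.86] turn [-0.001 -0.002 -0.   ]
```

View pics/w14.png

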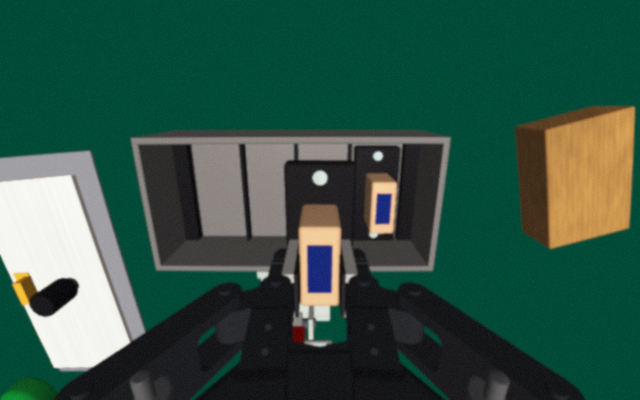

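```bash
python3 -m inch '[[-1,0.2,0.25,0,0,0,0],[-1,0.2,0.25,2,0,0,0],[-1,0.2,0.25,4,0,0,0],[-1,0.2,0.25,6,0,0,0],[-1,0.2,0.25,8,0,0,0],[-1,0.2,0.25,8,0,0,0],[-1,0.2,0.25,8,0,0,0]]'
python3 - <<'E'
from h import *
c=cam("wrist","w15"); st(); goto([.4495,.1754,.028],175.65)
E
```

```text
time_s: 22.8
eef_pos: [0.4504, 0.1752, 0.047]
tool_rot: [-180.0, -0.2, 175.6]
ft_force: [0.0, -0.1, -1.3]
grip_width: 0.0188
t 22.85 tcp [0.4514 0.1756 0.0479] rpy [-1.7999e+02 -3.0000e-02  1.7560e+02] F [-0.9  0.2 -0.7] g 0.0187 j [ 12.5  24.2 -34.1  31.7   0.   16.9]
shift [ 0.19 -0.03  1.99] turn [-0.    -0.001 -0.001]
```

View pics/w15.png

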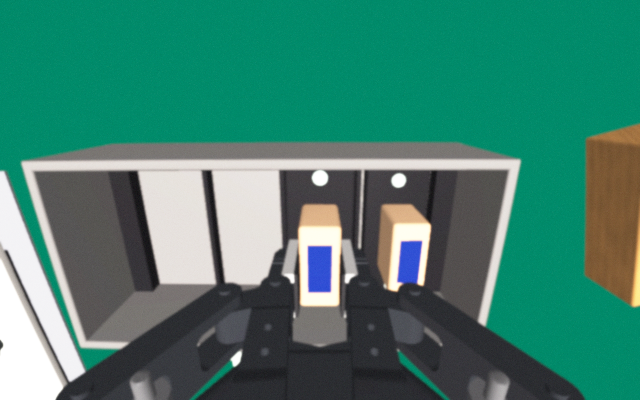

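```bash
python3 -m inch '[[-1,0.15,0.03,0.6,0,0,0],[-1,0.15,0.03,1.2,0,0,0],[-1,0.15,0.03,1.7,0,0,0],[-1,0.15,0.03,1.9,0,0,0],[-1,0.15,0.03,1.95,0,0,0],[-1,0.15,0.03,1.95,0,0,0]]'
```

```text
time_s: 23.35
eef_pos: [0.4505, 0.1767, 0.0306]
tool_rot: [180.0, 0.1, 175.6]
ft_force: [-6.8, -1.0, 26.6]
grip_width: 0.0189
```

```bash
python3 -m inch '[[-1,0,0,-0.2,0,0,0],[-1,0,0,-0.2,0,0,0]]'
python3 - <<'E'
from h import *
c=cam("wrist","w16"); st()
E
```

```text
time_s: 23.52
eef_pos: [0.4506, 0.1767, 0.0308]
tool_rot: [180.0, 0.1, 175.7]
ft_force: [-0.1, -0.0, -1.5]
grip_width: 0.0184
t 23.57 tcp [0.4505 0.1767 0.0306] rpy [1.7998e+02 8.0000e-02 1.7567e+02] F [-2.2 -0.6  7.6] g 0.0187 j [ 12.7  25.7 -35.2  29.1   0.   17. ]
```

View pics/w16.png

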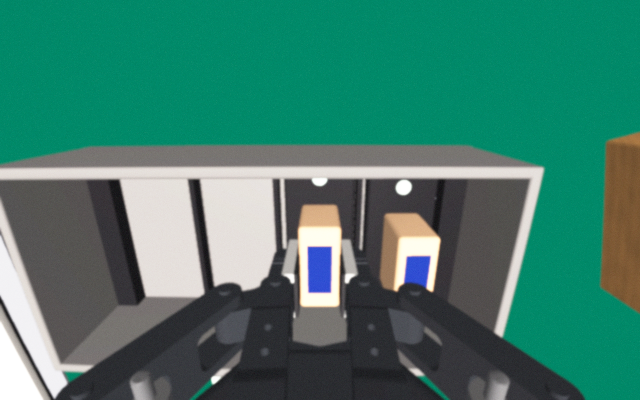

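Run:
```python
from h import *
c=cam("wrist"); st(); s=sensors.state(); T=rot()
for o in(.014,.016,.018,.020,.022,.024,.026,.03):
    f=lambda x,y,z: np.round(proj(c,s["eef_pos"]+T.apply([-x,y,0])+[0,0,z-o]),0)
    print(o,f(.022,-.01,.046),f(.022,.01,.046),f(-.022,-.01,.046),f(-.045,-.02,.012),f(-.045,.02,.012))
# other module top height
```

```text
t 23.62 tcp [0.4505 0.1767 0.0306] rpy [1.7998e+02 7.0000e-02 1.7566e+02] F [-2.5  0.5  8.5] g 0.0187 j [ 12.7  25.7 -35.2  29.1   0.   17. ]
0.014 [298. 326.] [340. 326.] [295. 243.] [280. 172.] [358. 172.]
0.016 [298. 323.] [340. 323.] [296. 241.] [281. 171.] [357. 171.]
0.018 [298. 320.] [339. 320.] [296. 239.] [281. 171.] [357. 171.]
0.02 [299. 318.] [339. 318.] [296. 237.] [282. 170.] [357. 170.]
0.022 [299. 315.] [339. 315.] [297. 235.] [282. 169.] [356. 169.]
0.024 [299. 312.] [339. 312.] [297. 233.] [282. 168.] [356. 168.]
0.026 [300. 310.] [338. 310.] [297. 231.] [283. 168.] [355. 168.]
0.03 [300. 304.] [338. 305.] [298. 228.] [284. 166.] [354. 166.]
```

```bash
python3 -m inch '[[-0.3,0,0,0,0,0,0],[-0.3,0,0,0,0,0,0],[-0.3,0,0,0,0,0,0],[-0.3,0,0,-2,0,0,0],[-0.3,0,0,-5,0,0,0],[-0.3,0,0,-9,0,0,0],[0.2,0,0,-13,0,0,0],[0.2,0,0,-17,0,0,0],[0.2,0,0,-17,0,0,0]]'
python3 - <<'E'
from h import *
c=cam("wrist","w17"); st(); goto([.45,-.375,.12],186); goto([.59,-.38,.12],194.9)
E
```

```text
time_s: 24.37
eef_pos: [0.4542, 0.1776, 0.2073]
tool_rot: [179.8, 0.6, 175.7]
ft_force: [1.2, 0.1, 0.5]
grip_width: 0.0509
t 24.42 tcp [0.453  0.1772 0.2041] rpy [179.86   0.46 175.66] F [-0.5 -0.2 -0.2] g 0.0514 j [ 12.7  12.9 -23.2  53.4   0.   17. ]
shift [ -3.81 -55.11   8.31] turn [ 0.002  0.008 -0.18 ]
shift [-17.81 -54.55   8.42] turn [ 0.001  0.008 -0.336]
```

View pics/w17.png

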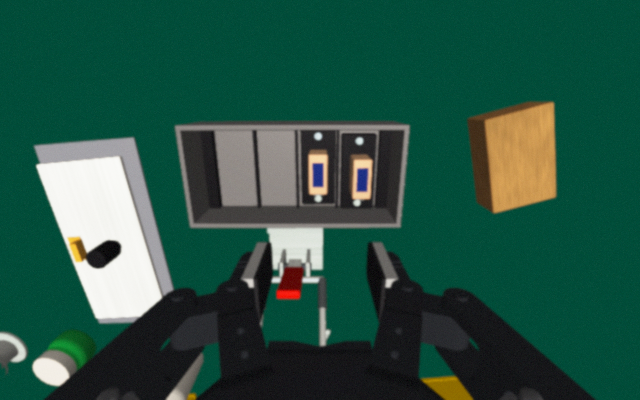

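```bash
python3 -m inch '[[0.2,-0.5,-4,0,0,0,0],[0.2,-1,-8,0,0,0,0],[0.2,-1,-12,0,0,0,0],[0.2,-1.5,-16,0,0,0,0],[0.2,-2,-20,0,0,0,-0.03],[0.2,-2,-24,0,0,0,-0.06],[0.2,-2,-28,0,0,0,-0.1],[0.2,-2,-32,0,0,0,-0.13],[0.2,-2,-36,1,0,0,-0.16],[0.2,-2,-40,2,0,0,-0.18]]'
python3 - <<'E'
from h import *
st(); c=cam("wrist"); print(find(c,"module0")); goto([.45,-.375,.12],186)
E
```

```text
time_s: 25.25
eef_pos: [0.4388, -0.2256, 0.1789]
tool_rot: [180.0, -0.0, -174.0]
ft_force: [1.3, -0.0, -0.6]
grip_width: 0.0513
t 25.25 tcp [ 0.4388 -0.2256  0.1789] rpy [ 1.7997e+02 -2.0000e-02 -1.7397e+02] F [ 1.3 -0.  -0.6] g 0.0513 j [-35.8  15.3 -24.   50.8   0.  -41.8]
[(array([ 0.3285, -0.2684, -0.0011]), 0.78), (array([ 0.6682, -0.4896,  0.004 ]), 0.75), (array([ 0.5889, -0.3782,  0.0014]), 0.74), (array([ 4.485e-01, -3.733e-01, -4.000e-04]), 0.7), (array([ 0.7076, -0.3491,  0.0018]), 0.19)]
shift [  0.22 -14.71   5.74] turn [ 0.    -0.003 -0.008]
```

```bash
python3 -m inch '[[0.2,0.1,-4,1,0,0,0],[0.2,0.2,-8,3,0,0,0],[0.2,0.2,-11.5,5,0,0,0],[0.2,0.2,-14.5,7,0,0,0],[0.2,0.2,-14.5,7.5,0,0,0],[0.2,0.2,-14.5,7.5,0,0,0],[0.2,0.2,-14.5,7.5,0,0,0]]'
python3 - <<'E'
from h import *
c=cam("wrist","w18"); st(); r=fitmod(c,.45,-.3745,.1); print(r); goto([*r[0],.02],180+r[1])
E
```

```text
time_s: 25.93
eef_pos: [0.4519, -0.3662, 0.1038]
tool_rot: [179.8, -0.1, -174.0]
ft_force: [0.2, -0.1, -0.3]
grip_width: 0.0517
t 25.98 tcp [ 0.4524 -0.3664  0.1049] rpy [ 1.7990e+02 -5.0000e-02 -1.7397e+02] F [0.4 0.2 0.5] g 0.0512 j [-46.3  28.4 -15.9  45.8   0.  -52.3]
(array([ 0.4499, -0.3738]), np.float64(6.5), np.float64(212.7), np.float32(4609.0))
shift [ 0.32 -0.72  8.49] turn [ 0.002 -0.001 -0.008]
```

View pics/w18.png

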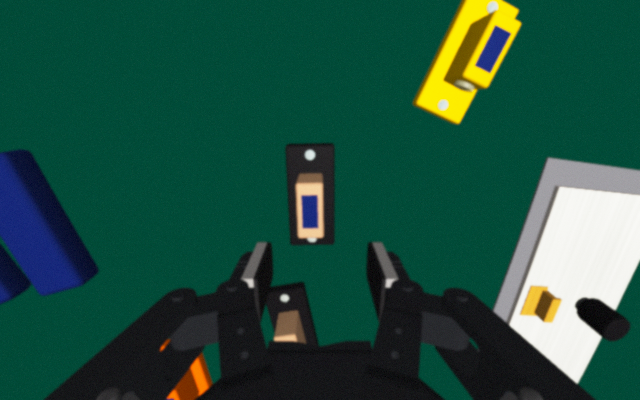

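```bash
python3 -m inch '[[0.2,0.25,-0.65,3,0,0,-0.008],[0.2,0.25,-0.65,6,0,0,-0.008],[0.2,0.25,-0.65,8,0,0,-0.008],[0.2,0.25,-0.65,8.5,0,0,-0.008],[0.2,0.25,-0.65,8.5,0,0,-0.008],[-1,0.25,-0.65,8.5,0,0,-0.008],[-1,0.25,-0.65,8.5,0,0,-0.008],[-1,0.25,-0.65,8.5,0,0,-0.008],[-1,0.25,-0.65,8.5,0,0,-0.008],[-1,0.25,-0.65,8.5,0,0,-0.008]]'
python3 -m inch '[[-1,0,0,0,0,0,0],[-1,0,0,-2,0,0,0],[-1,0,0,-5,0,0,0],[-1,0,0,-8,0,0,0],[-1,0,0,-10,0,0,0],[-1,0,0,-10,0,0,0],[-1,0,0,-10,0,0,0]]'
python3 - <<'E'
from h import *
cam("wrist","w19"); st(); goto([.4452,.1276,.13],175.65)
E
```

```text
time_s: 26.82
eef_pos: [0.4523, -0.3759, 0.0223]
tool_rot: [-179.9, 0.2, -173.6]
ft_force: [0.3, 1.9, 6.1]
grip_width: 0.0192
time_s: 27.4
eef_pos: [0.4517, -0.3759, 0.1219]
tool_rot: [-179.8, 0.1, -173.6]
ft_force: [-0.7, -0.2, -2.2]
grip_width: 0.019
t 27.45 tcp [ 0.4508 -0.375   0.1203] rpy [-1.7997e+02  2.0000e-02 -1.7357e+02] F [-0.4 -0.2 -1.6] g 0.0192 j [-47.   27.8 -14.4  47.8  -0.  -53.4]
shift [-5.07 50.01 -1.  ] turn [-0.001  0.     0.188]
```

View pics/w19.png

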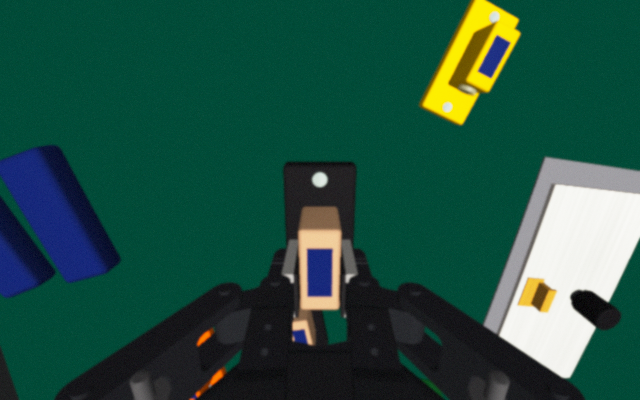

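```bash
python3 -m inch '[[-1,-0.2,2,-0.5,0,0,0.02],[-1,-0.6,6,-1,0,0,0.04],[-1,-1,10,-1,0,0,0.06],[-1,-1.4,14,-1,0,0,0.08],[-1,-1.8,18,-1,0,0,0.1],[-1,-2.2,22,-1,0,0,0.12],[-1,-2.6,26,-1,0,0,0.14],[-1,-3,30,-1,0,0,0.16],[-1,-3.5,34,-1,0,0,0.18],[-1,-4,38,-1,0,0,0.188]]'
python3 - <<'E'
from h import *
st();goto([.4475,.1276,.13],175.65)
E
```

```text
time_s: 28.28
eef_pos: [0.4463, 0.0091, 0.1287]
tool_rot: [180.0, -0.2, 175.6]
ft_force: [1.5, 0.2, -0.9]
grip_width: 0.019
t 28.28 tcp [0.4463 0.0091 0.1287] rpy [ 1.7999e+02 -1.6000e-01  1.7558e+02] F [ 1.5  0.2 -0.9] g 0.019 j [ -8.3  14.  -34.3  41.8  -0.   -3.9]
shift [ 0.79 11.83 -0.13] turn [ 0.    -0.003 -0.001]
```

```bash
python3 -m inch '[[-1,0.4,3.5,0,0,0,0],[-1,0.8,7,0,0,0,0],[-1,0.8,10,0,0,0,0],[-1,0.8,11.4,0,0,0,0],[-1,0.8,11.4,0,0,0,0],[-1,0.8,11.4,0,0,0,0],[-1,0.8,11.4,0,0,0,0]]'
python3 - <<'E'
from h import *
cam("wrist","w20");st();goto([.4475,.1276,.05],175.65)
E
```

```text
time_s: 28.87
eef_pos: [0.4478, 0.1206, 0.1291]
tool_rot: [-179.9, -0.1, 175.6]
ft_force: [-0.1, 0.2, -1.1]
grip_width: 0.0186
t 28.92 tcp [0.448  0.1204 0.1293] rpy [-1.7996e+02 -1.0000e-01  1.7558e+02] F [-0.6  0.2 -2.4] g 0.0189 j [  5.9  15.7 -31.9  42.5  -0.   10.3]
shift [0.1  0.72 7.93] turn [-0.001 -0.002 -0.001]
```

View pics/w20.png

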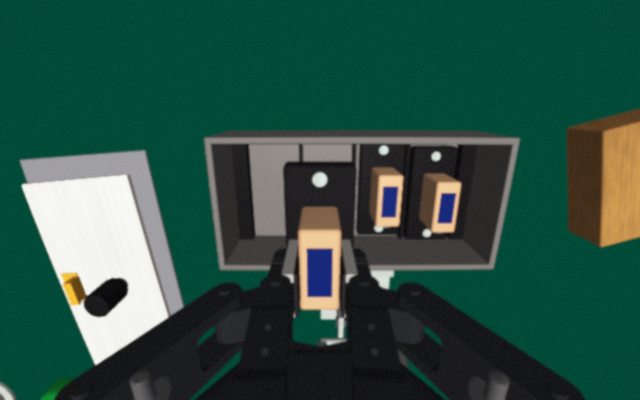

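```bash
python3 -m inch '[[-1,0.05,0.7,0,0,0,0],[-1,0.05,0.7,2,0,0,0],[-1,0.05,0.7,4,0,0,0],[-1,0.05,0.7,6,0,0,0],[-1,0.05,0.7,8,0,0,0],[-1,0.05,0.7,8,0,0,0],[-1,0.05,0.7,8,0,0,0]]'
python3 - <<'E'
from h import *
c=cam("wrist","w21"); st(); goto([.4475,.1276,.028],175.65)
E
```

```text
time_s: 29.5
eef_pos: [0.4478, 0.1278, 0.0496]
tool_rot: [-180.0, -0.2, 175.6]
ft_force: [0.7, 0.4, -1.2]
grip_width: 0.0191
t 29.55 tcp [0.4488 0.128  0.0504] rpy [-1.800e+02 -3.000e-02  1.756e+02] F [-1.  -0.6 -0.7] g 0.019 j [  6.8  22.5 -36.6  31.    0.   11.2]
shift [ 0.13 -0.05  2.24] turn [-0.    -0.001 -0.001]
```

View pics/w21.png

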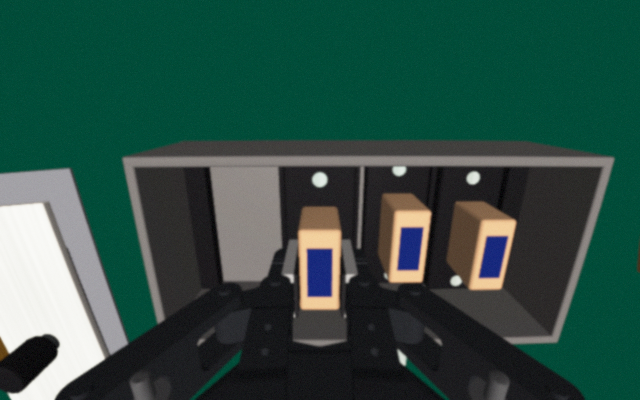

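```bash
python3 -m inch '[[-1,0.1,0,0.6,0,0,0],[-1,0.1,0,1.2,0,0,0],[-1,0.1,0,1.7,0,0,0],[-1,0.1,0,2,0,0,0],[-1,0.1,0,2.1,0,0,0],[-1,0.1,0,2.1,0,0,0]]'
```

```text
time_s: 30.05
eef_pos: [0.4475, 0.1284, 0.0288]
tool_rot: [-180.0, -0.0, 175.7]
ft_force: [-0.7, -0.1, -2.1]
grip_width: 0.019
```

```bash
python3 -m inch '[[-1,0,0,0.15,0,0,0],[-1,0,0,0.25,0,0,0],[-1,0,0,0.25,0,0,0]]'
```

```text
time_s: 30.3
eef_pos: [0.4479, 0.1286, 0.0283]
tool_rot: [-180.0, 0.0, 175.7]
ft_force: [-6.0, -0.9, 18.2]
grip_width: 0.0191
```

```bash
python3 -m inch '[[-0.3,0,0,-0.2,0,0,0],[-0.3,0,0,-0.2,0,0,0],[-0.3,0,0,-0.2,0,0,0],[-0.3,0,0,-2,0,0,0],[-0.3,0,0,-5,0,0,0],[-0.3,0,0,-9,0,0,0],[0.2,0,0,-13,0,0,0],[0.2,0,0,-17,0,0,0],[0.2,0,0,-17,0,0,0]]'
python3 - <<'E'
from h import *
c=cam("wrist","w22"); st(); goto([.589,-.38,.12],194.9)
E
```

```text
time_s: 31.05
eef_pos: [0.4523, 0.1291, 0.2038]
tool_rot: [179.9, 0.7, 175.7]
ft_force: [1.2, 0.9, 0.2]
grip_width: 0.0508
t 31.1 tcp [0.451  0.1289 0.2007] rpy [179.9    0.49 175.66] F [ 1.6  0.6 -0.6] g 0.0512 j [  6.9  11.2 -25.9  52.4   0.   11.3]
shift [-17.54 -49.71   8.13] turn [ 0.     0.009 -0.336]
```

View pics/w22.png

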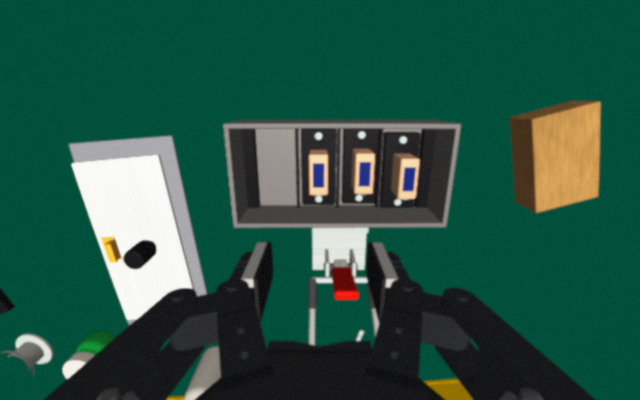

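Three are seated. Next the last module, near (0.589,-0.380).

```bash
python3 -m inch '[[0.2,-1,-4,0,0,0,-0.03],[0.2,-2,-8,0,0,0,-0.06],[0.2,-3,-12,0,0,0,-0.1],[0.2,-4,-16,0,0,0,-0.14],[0.2,-6,-20,0,0,0,-0.18],[0.2,-8,-23,0,0,0,-0.22],[0.2,-10,-26,0,0,0,-0.26],[0.2,-12,-29,0,0,0,-0.3],[0.2,-13.5,-32.5,1,0,0,-0.33],[0.2,-15,-36,2,0,0,-0.336]]'
python3 - <<'E'
from h import *
st(); c=cam("wrist"); print(find(c,"module0")); goto([.589,-.38,.12],194.9)
E
```

```text
time_s: 31.93
eef_pos: [0.5705, -0.2435, 0.175]
tool_rot: [180.0, -0.0, -165.0]
ft_force: [0.7, 0.4, 0.4]
grip_width: 0.0509
t 31.93 tcp [ 0.5705 -0.2435  0.175 ] rpy [ 1.7996e+02 -2.0000e-02 -1.6502e+02] F [0.7 0.4 0.4] g 0.0509 j [-29.9  28.4  -4.6  57.    0.  -44.9]
[(array([ 0.6678, -0.4911,  0.004 ]), 0.89), (array([ 0.5905, -0.3772,  0.0016]), 0.75)]
shift [  1.5  -13.4    5.23] turn [ 0.001 -0.003 -0.005]
```

```bash
python3 -m inch '[[0.2,0.5,-4,1,0,0,0],[0.2,1,-8,3,0,0,0],[0.2,1.5,-11,5,0,0,0],[0.2,1.5,-12.8,6.5,0,0,0],[0.2,1.5,-12.8,6.8,0,0,0],[0.2,1.5,-12.8,6.8,0,0,0],[0.2,1.5,-12.8,6.8,0,0,0]]'
python3 - <<'E'
from h import *
c=cam("wrist","w23"); st(); r=fitmod(c,.589,-.379,.25); print(r); goto([*r[0],.02],180+r[1])
E
```

```text
time_s: 32.62
eef_pos: [0.5879, -0.3679, 0.1077]
tool_rot: [179.9, -0.1, -165.1]
ft_force: [0.2, -0.2, 1.5]
grip_width: 0.0512
t 32.67 tcp [ 0.5885 -0.368   0.1087] rpy [ 1.7995e+02 -1.0000e-02 -1.6502e+02] F [0.2 0.2 0.7] g 0.0511 j [-38.1  39.1   4.1  55.    0.  -53.1]
(array([ 0.5878, -0.3788]), np.float64(16.1), np.float64(191.5), np.float32(4491.0))
shift [ 0.35 -1.04  8.87] turn [ 0.001 -0.    -0.02 ]
```

View pics/w23.png

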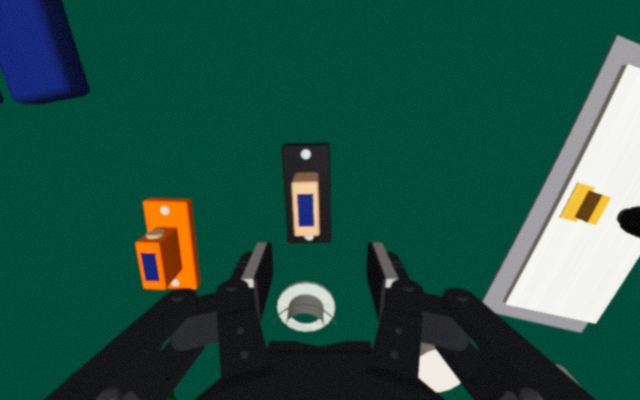

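```bash
python3 -m inch '[[0.2,0.35,-0.95,3,0,0,-0.01],[0.2,0.35,-0.95,6,0,0,-0.01],[0.2,0.35,-0.95,8.3,0,0,-0.01],[0.2,0.35,-0.95,8.9,0,0,-0.01],[0.2,0.35,-0.95,8.9,0,0,-0.01],[-1,0.35,-0.95,8.9,0,0,-0.01],[-1,0.35,-0.95,8.9,0,0,-0.01],[-1,0.35,-0.95,8.9,0,0,-0.01],[-1,0.35,-0.95,8.9,0,0,-0.01],[-1,0.35,-0.95,8.9,0,0,-0.01]]'
python3 -m inch '[[-1,0,0,0,0,0,0],[-1,0,0,-2,0,0,0],[-1,0,0,-5,0,0,0],[-1,0,0,-8,0,0,0],[-1,0,0,-10.5,0,0,0],[-1,0,0,-10.5,0,0,0],[-1,0,0,-10.5,0,0,0]]'
python3 - <<'E'
from h import *
cam("wrist","w24"); st(); goto([.4440,.0797,.13],175.65)
E
```

```text
time_s: 33.5
eef_pos: [0.5893, -0.3804, 0.0224]
tool_rot: [-179.8, 0.2, -164.5]
ft_force: [0.6, 0.8, 6.5]
grip_width: 0.0187
time_s: 34.08
eef_pos: [0.5888, -0.3805, 0.1271]
tool_rot: [-179.8, 0.2, -164.5]
ft_force: [-0.3, 0.1, -1.1]
grip_width: 0.0188
t 34.13 tcp [ 0.5876 -0.3796  0.1249] rpy [-1.7996e+02  2.0000e-02 -1.6452e+02] F [-0.2  0.4 -2.5] g 0.0192 j [-38.9  38.9   6.2  57.2  -0.  -54.4]
shift [ 1.58 48.09 -0.54] turn [-0.001  0.001  0.346]
```

View pics/w24.png

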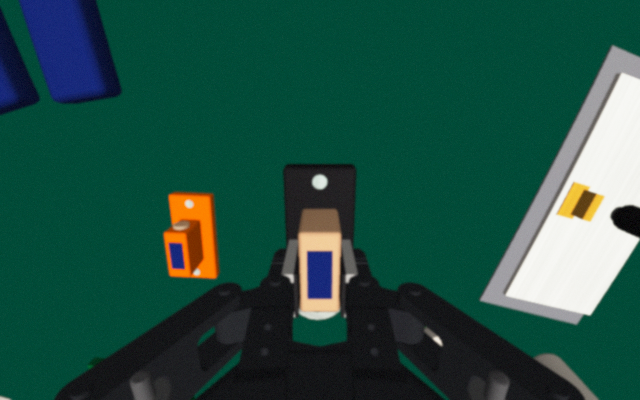

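```bash
python3 -m inch '[[-1,0.1,2,-0.5,0,0,0.03],[-1,0.3,6,-0.5,0,0,0.07],[-1,0.5,10,-0.5,0,0,0.11],[-1,0.7,14,-0.5,0,0,0.15],[-1,0.9,18,-0.5,0,0,0.19],[-1,1.1,22,-0.5,0,0,0.23],[-1,1.3,26,-0.5,0,0,0.27],[-1,1.5,30,-0.5,0,0,0.31],[-1,1.6,34,-0.5,0,0,0.346],[-1,1.7,38,-0.5,0,0,0.346]]'
python3 - <<'E'
from h import *
st();goto([.4430,.0797,.13],175.65)
E
```

```text
time_s: 34.97
eef_pos: [0.4672, -0.016, 0.128]
tool_rot: [180.0, -0.2, 175.6]
ft_force: [0.8, 1.6, -1.5]
grip_width: 0.0188
t 34.97 tcp [ 0.4672 -0.016   0.128 ] rpy [179.97  -0.19 175.55] F [ 0.8  1.6 -1.5] g 0.0188 j [-11.   16.2 -31.4  42.6   0.   -6.6]
shift [ 3.15  9.35 -0.19] turn [ 0.    -0.003 -0.002]
```

```bash
python3 -m inch '[[-1,1,3,0,0,0,0],[-1,2,6,0,0,0,0],[-1,2.8,8.5,0,0,0,0],[-1,2.8,8.9,0,0,0,0],[-1,2.8,8.9,0,0,0,0],[-1,2.8,8.9,0,0,0,0],[-1,2.8,8.9,0,0,0,0]]'
python3 - <<'E'
from h import *
cam("wrist","w25");st();goto([.4430,.0797,.05],175.65)
E
```

```text
time_s: 35.55
eef_pos: [0.4486, 0.0721, 0.129]
tool_rot: [-180.0, -0.0, 175.6]
ft_force: [0.1, -0.5, -1.9]
grip_width: 0.0192
t 35.6 tcp [0.4487 0.072  0.1291] rpy [-1.7997e+02 -4.0000e-02  1.7556e+02] F [ 0.2  0.1 -1.4] g 0.0188 j [ -0.2  14.7 -33.3  42.   -0.    4.2]
shift [0.62 0.73 7.91] turn [-0.    -0.001 -0.002]
```

View pics/w25.png

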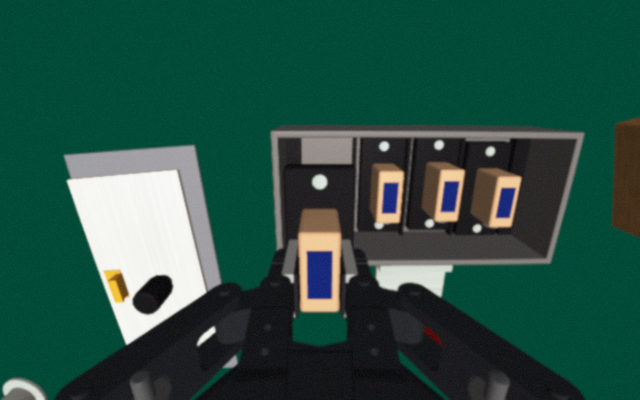

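```bash
python3 -m inch '[[-1,0.6,0.7,0,0,0,0],[-1,0.6,0.7,2,0,0,0],[-1,0.6,0.7,4,0,0,0],[-1,0.6,0.7,6,0,0,0],[-1,0.6,0.7,8,0,0,0],[-1,0.6,0.7,8,0,0,0],[-1,0.6,0.7,8,0,0,0]]'
python3 - <<'E'
from h import *
c=cam("wrist","w26"); st(); goto([.443,.0797,.028],175.65)
E
```

```text
time_s: 36.18
eef_pos: [0.4419, 0.0802, 0.0491]
tool_rot: [-180.0, -0.2, 175.6]
ft_force: [-0.1, 0.3, -1.3]
grip_width: 0.0187
t 36.23 tcp [0.443  0.0803 0.0499] rpy [ 1.8000e+02 -3.0000e-02  1.7561e+02] F [ 0.8  0.4 -1.6] g 0.0188 j [  0.9  21.2 -39.   29.9   0.    5.2]
shift [-0.   -0.06  2.19] turn [ 0.    -0.001 -0.001]
```

View pics/w26.png

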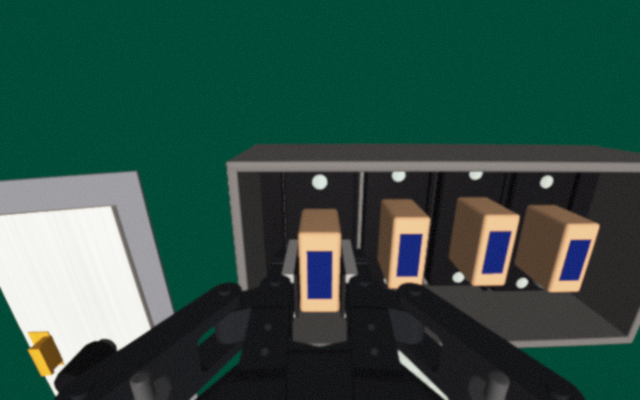

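```bash
python3 -m inch '[[-1,0,-0.05,0.6,0,0,0],[-1,0,-0.05,1.2,0,0,0],[-1,0,-0.05,1.7,0,0,0],[-1,0,-0.05,2,0,0,0],[-1,0,-0.05,2.2,0,0,0],[-1,0,-0.05,2.25,0,0,0],[-1,0,-0.05,2.25,0,0,0]]'
```

```text
time_s: 36.82
eef_pos: [0.4428, 0.08, 0.0283]
tool_rot: [-180.0, 0.0, 175.7]
ft_force: [-5.2, 0.1, 16.3]
grip_width: 0.0191
```

Seated (0.0283 m, 16 N). Now I'll release it and check all four.

```bash
python3 -m inch '[[-0.3,0,0,-0.1,0,0,0],[-0.3,0,0,-0.1,0,0,0],[-0.3,0,0,-0.1,0,0,0],[-0.3,0,0,-2,0,0,0],[-0.3,0,0,-5,0,0,0],[-0.3,0,0,-9,0,0,0],[1,0,0,-13,0,0,0],[1,0,0,-17,0,0,0],[1,2,0,-19,0,0,0],[1,2,2,-20,0,0,0]]'
python3 - <<'E'
from h import *
c=cam("wrist","w27"); st(); s=cam("scene")
cv2.imwrite("pics/s27.png",cv2.resize(s["frame"][140:290,130:400,::-1],None,fx=2.9,fy=2.9,interpolation=cv2.INTER_CUBIC))
for k in(c,s): print(find(k,"module0"))
goto([.529,-.0945,.23],90.6)
E
```

```text
time_s: 37.65
eef_pos: [0.4239, 0.1001, 0.2303]
tool_rot: [-180.0, 0.2, 175.5]
ft_force: [-0.1, 0.2, -0.1]
grip_width: 0.0765
t 37.7 tcp [0.4259 0.1038 0.231 ] rpy [179.81   0.31 175.66] F [1.5 2.1 2.1] g 0.0834 j [  3.9   6.6 -26.8  56.3   0.1   8.3]
[(array([0.449 , 0.1771, 0.0084]), 0.97), (array([0.4547, 0.2193, 0.0042]), 0.77), (array([0.4443, 0.0831, 0.0083]), 0.67), (array([0.4434, 0.1264, 0.0044]), 0.63), (array([ 0.3291, -0.2667, -0.0025]), 0.61)]
[(array([ 6.687e-01, -4.897e-01,  3.000e-04]), 0.88), (array([ 0.3282, -0.2679,  0.0006]), 0.74), (array([0.4565, 0.2266, 0.0057]), 0.63), (array([0.4496, 0.1755, 0.007 ]), 0.58), (array([0.4472, 0.1267, 0.0054]), 0.4), (array([0.4402, 0.0798, 0.0103]), 0.4)]
shift [-11.86 -18.76  -0.3 ] turn [0.000e+00 1.000e-03 1.485e+00]
```

View pics/w27.png

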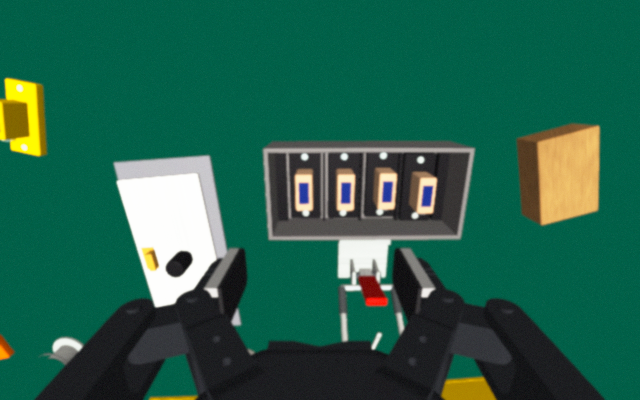

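View pics/s27.png

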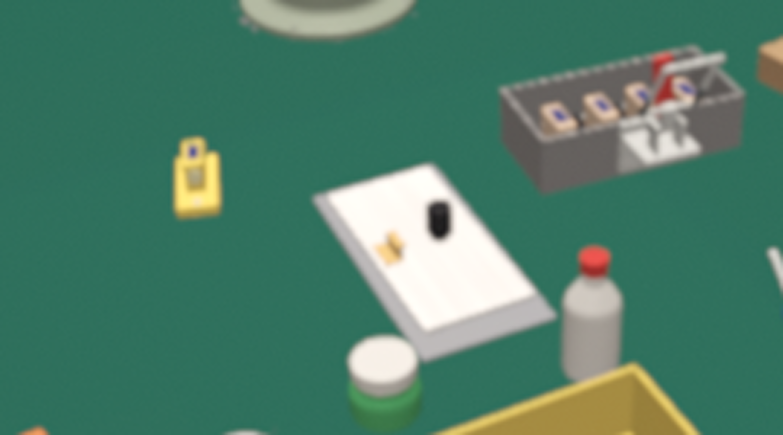

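```bash
python3 -m inch '[[1,-1,-2,0,0,0,0.12],[1,-2,-4,0,0,0,0.24],[1,-3.5,-6,0,0,0,0.36],[1,-5,-8,0,0,0,0.48],[1,-6.5,-10,0,0,0,0.6],[1,-8,-12,0,0,0,0.72],[1,-9,-14,0,0,0,0.84],[1,-10,-15,0,0,0,0.96],[1,-11,-15,0,0,0,1.08],[1,-11.8,-15,0,0,0,1.2]]'
python3 -m inch '[[1,0,0,0,0,0,0.12],[1,0,0,0,0,0,0.24],[1,0,0,0,0,0,0.285],[1,0,0,0,0,0,0.285],[1,0,0,0,0,0,0.285]]'
python3 - <<'E'
from h import *
c=cam("wrist","w28"); st(); goto([.529,-.0945,.23],90.6)
E
```

```text
time_s: 38.68
eef_pos: [0.5308, -0.0587, 0.225]
tool_rot: [-179.8, -0.1, 106.4]
ft_force: [0.2, 0.1, -0.2]
grip_width: 0.0856
time_s: 39.1
eef_pos: [0.5303, -0.0575, 0.2256]
tool_rot: [-179.9, -0.0, 90.6]
ft_force: [-1.6, -0.8, 0.1]
grip_width: 0.0854
t 39.15 tcp [ 0.5304 -0.0574  0.2259] rpy [-1.7989e+02 -2.0000e-02  9.0620e+01] F [-0.   0.2  0.1] g 0.085 j [-14.1  17.2 -13.9  59.   -0.   75.3]
shift [-3.71 -0.18 -0.41] turn [-0.002 -0.     0.   ]
```

View pics/w28.png

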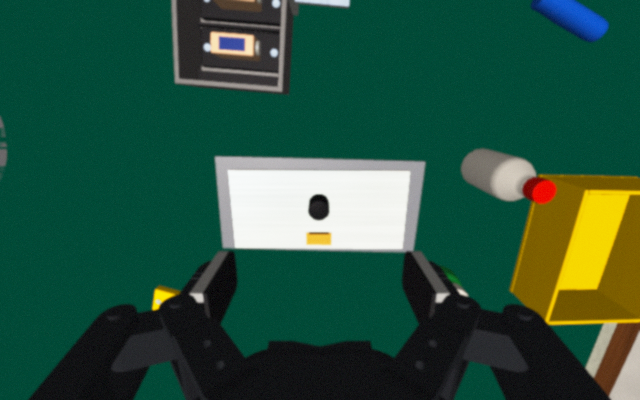

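Run:
```python
from h import *
c=cam("wrist"); st()
f=c["frame"]; hsv=cv2.cvtColor(f,cv2.COLOR_RGB2HSV)
m=((hsv[...,1]<40)&(hsv[...,2]>205)).astype(np.uint8)
n,l,s,cen=cv2.connectedComponentsWithStats(m); i=l[200,270]; mm=(l==i).astype(np.uint8); print(s[i])
h=cv2.convexHull(max(cv2.findContours(mm,0,1)[0],key=cv2.contourArea))
P=np.array([pix(c,u,v,.016)[:2] for u,v in h[:,0]],np.float32); r=cv2.minAreaRect(P*1000); print(r)
d=(f.max(2)<80); d[:190]=0; d[225:]=0; d[:,:300]=0; d[:,340:]=0; v,u=np.nonzero(d); print(u.min(),u.max(),v.min(),v.max())
print(pix(c,(u.min()+u.max())/2,v.min()+ (u.max()-u.min())/2,.022+.0),[pix(c,u.mean(),v.max()-10,.054)])
for q in("lid","lid_knob","lid_keeper"): print(q,find(c,q))
```

```text
t 39.2 tcp [ 0.5306 -0.0573  0.2262] rpy [-1.7992e+02 -1.0000e-02  9.0610e+01] F [-0.2 -1.2  0.1] g 0.0855 j [-14.1  17.2 -13.9  59.   -0.   75.3]
[  227   170   183    79 12857]
((529.7376098632812, -109.54988098144531), (229.26638793945312, 108.1063003540039), 0.5541343092918396)
309 327 195 218
[ 0.52939838 -0.09820629  0.022     ] [array([ 0.52972347, -0.09212876,  0.054     ])]
lid [(array([ 0.5276, -0.1123,  0.0008]), 0.76)]
lid_knob [(array([ 0.53  , -0.0958,  0.0539]), 0.9)]
lid_keeper [(array([ 0.5345, -0.1343,  0.02  ]), 0.85)]
```

```bash
python3 -m inch '[[1,-3.7,-0.1,3,0,0,0],[1,-3.7,-0.1,7,0,0,0],[1,-3.7,-0.1,11,0,0,0],[1,-3.7,-0.1,13,0,0,0],[1,-3.7,-0.1,13,0,0,0],[1,-3.7,-0.1,13,0,0,0]]'
python3 - <<'E'
from h import *
c=cam("wrist","w29"); st(); goto([.5297,-.095,.022],90.6)
E
```

```text
time_s: 39.85
eef_pos: [0.5295, -0.0938, 0.0965]
tool_rot: [-179.9, -0.0, 90.6]
ft_force: [0.6, 0.1, 0.8]
grip_width: 0.0856
t 39.9 tcp [ 0.531  -0.0942  0.098 ] rpy [1.7996e+02 2.0000e-02 9.0590e+01] F [ 0.5 -0.  -0.1] g 0.0851 j [-17.9  24.8 -23.2  41.9  -0.   71.5]
shift [-0.08 -0.14  7.6 ] turn [ 0.001  0.    -0.   ]
```

View pics/w29.png

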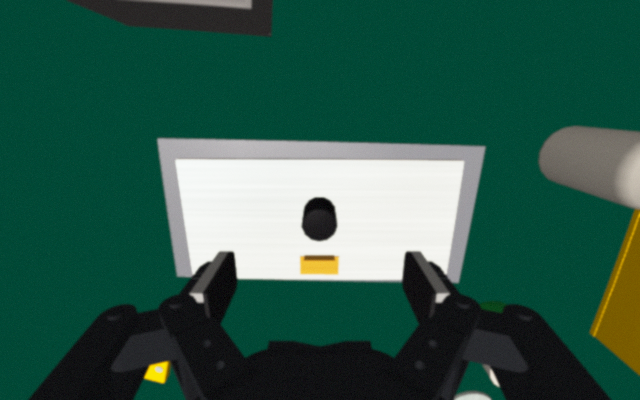

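Centred. Descending and gripping the knob.

```bash
python3 -m inch '[[1,-0.05,-0.05,3,0,0,0],[1,-0.05,-0.05,6,0,0,0],[1,-0.05,-0.05,7.5,0,0,0],[1,-0.05,-0.05,7.5,0,0,0],[-1,-0.05,-0.05,7.5,0,0,0],[-1,-0.05,-0.05,7.5,0,0,0],[-1,-0.05,-0.05,7.5,0,0,0],[-1,-0.05,-0.05,7.5,0,0,0],[-1,-0.05,-0.05,7.5,0,0,0],[-1,-0.05,-0.05,7.5,0,0,0]]'
python3 -m inch '[[-1,0,0,0,0,0,0],[-1,0,0,0,0,0,0]]'
python3 - <<'E'
from h import *
st()
E
```

```text
time_s: 40.73
eef_pos: [0.5303, -0.0949, 0.0235]
tool_rot: [179.9, 0.1, 90.6]
ft_force: [-2.8, -0.1, 7.9]
grip_width: 0.0243
time_s: 40.9
eef_pos: [0.5303, -0.0949, 0.0235]
tool_rot: [179.9, 0.1, 90.6]
ft_force: [-1.4, 0.0, 8.7]
grip_width: 0.0245
t 40.9 tcp [ 0.5303 -0.0949  0.0235] rpy [1.7993e+02 5.0000e-02 9.0570e+01] F [-1.4  0.   8.7] g 0.0245 j [-18.   30.7 -27.2  32.1  -0.   71.4]
```

```bash
python3 -m inch '[[-1,0,0,-1,0,0,0],[-1,0,0,-3,0,0,0],[-1,0,0,-6,0,0,0],[-1,0,0,-9,0,0,0],[-1,0,0,-12,0,0,0],[-1,0,0,-15,0,0,0],[-1,0,0,-18,0,0,0],[-1,0,0,-20.5,0,0,0],[-1,0,0,-20.5,0,0,0],[-1,0,0,-20.5,0,0,0]]'
python3 - <<'E'
from h import *
c=cam("wrist","w30"); st(); goto([.4325,.1525,.23],175.7)
E
```

```text
time_s: 41.73
eef_pos: [0.5302, -0.0947, 0.2278]
tool_rot: [179.9, 0.0, 90.6]
ft_force: [-0.3, -0.1, -6.2]
grip_width: 0.0242
t 41.78 tcp [ 0.529  -0.0943  0.2261] rpy [-1.7992e+02 -4.0000e-02  9.0570e+01] F [-0.2 -0.8 -6. ] g 0.0247 j [-18.   17.6 -13.3  59.1   0.   71.4]
shift [24.77 -9.4  -0.37] turn [-1.000e-03 -2.000e-03 -1.486e+00]
```

View pics/w30.png

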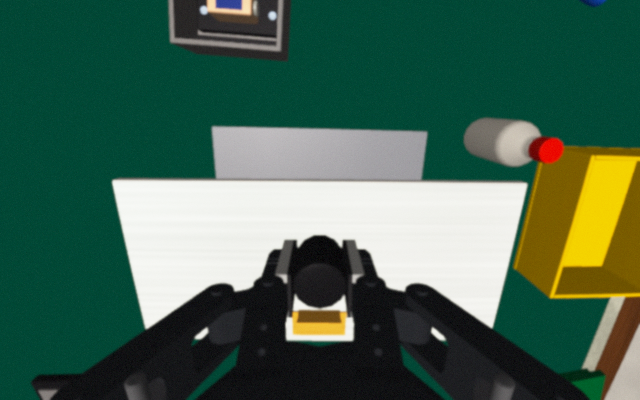

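```bash
python3 -m inch '[[-1,0.5,-1,-0.5,0,0,-0.04],[-1,2,-2.5,-0.5,0,0,-0.12],[-1,4,-4,-0.5,0,0,-0.21],[-1,6,-5.5,-0.5,0,0,-0.3],[-1,8,-7,-0.5,0,0,-0.39],[-1,10,-8.5,-0.5,0,0,-0.48],[-1,12,-9.4,-0.5,0,0,-0.57],[-1,14,-9.4,-0.5,0,0,-0.66],[-1,16,-9.4,-0.5,0,0,-0.75],[-1,17.5,-9.4,-0.5,0,0,-0.82]]'
python3 - <<'E'
from h import *
st(); goto([.4325,.1525,.23],175.7)
E
```

```text
time_s: 42.62
eef_pos: [0.4318, 0.0809, 0.2297]
tool_rot: [-179.8, -0.2, 137.8]
ft_force: [0.2, 0.0, -6.3]
grip_width: 0.0246
t 42.62 tcp [0.4318 0.0809 0.2297] rpy [-179.84   -0.23  137.83] F [ 0.2  0.  -6.3] g 0.0246 j [  0.9   7.2 -26.3  56.8   0.   43.1]
shift [ 4.76  5.36 -0.03] turn [-0.001 -0.005 -0.661]
```

```bash
python3 -m inch '[[-1,0.8,1,0,0,0,-0.08],[-1,1.8,2,0,0,0,-0.17],[-1,2.8,3,0,0,0,-0.26],[-1,3.8,4,0,0,0,-0.35],[-1,4.5,5,0,0,0,-0.44],[-1,4.5,5,0,0,0,-0.53],[-1,4.5,5,0,0,0,-0.61],[-1,4.5,5,0,0,0,-0.655],[-1,4.5,5,0,0,0,-0.655],[-1,4.5,5,0,0,0,-0.655]]'
python3 - <<'E'
from h import *
c=cam("wrist","w31"); st(); goto([.4325,.1525,.09],175.7); cam("scene","s31")
E
```

```text
time_s: 43.45
eef_pos: [0.4331, 0.1464, 0.2301]
tool_rot: [-179.9, -0.2, 175.0]
ft_force: [0.2, -0.4, -6.2]
grip_width: 0.0242
t 43.5 tcp [0.4334 0.1465 0.2305] rpy [-179.95   -0.18  175.01] F [ 0.5  0.1 -5.9] g 0.0245 j [  9.4   9.1 -23.9  57.2  -0.   14.4]
shift [ 0.1   0.6  14.05] turn [-0.001 -0.003 -0.012]
```

View pics/w31.png

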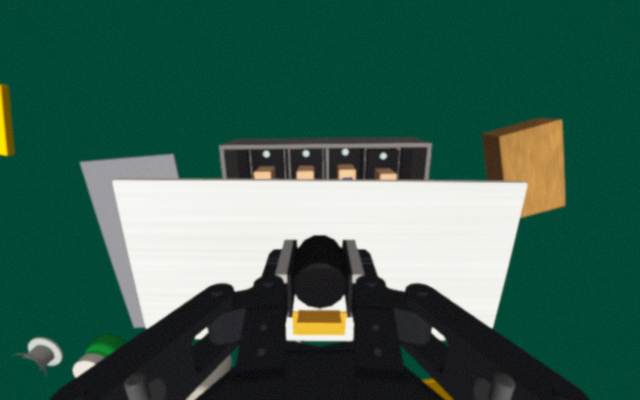

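View pics/s31.png

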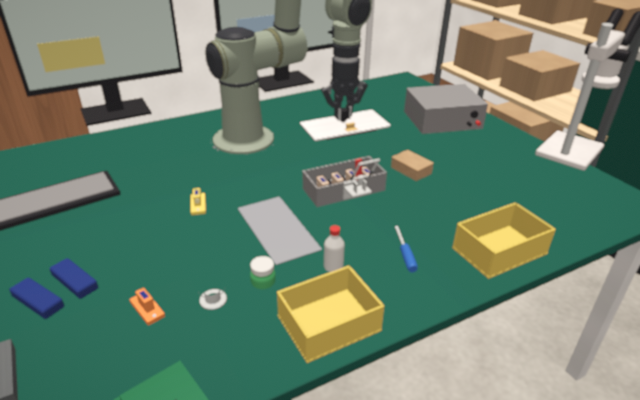

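Run:
```python
from h import *
c=cam("wrist"); st(); s=sensors.state(); f=c["frame"]
cv2.imwrite("pics/w31z.png",cv2.resize(f[165:200,100:540,::-1],None,fx=1.8,fy=6,interpolation=cv2.INTER_CUBIC))
hsv=cv2.cvtColor(f,cv2.COLOR_RGB2HSV); m=(hsv[...,1]<40)&(hsv[...,2]>190)
E_=[]
for u in range(125,520,15):
    col=f[165:200,u].sum(1).astype(float); g=np.diff(col); i=np.argmax(g); E_.append((u,165+i+.5+0))
E_=np.array(E_); a=np.polyfit(E_[:,0],E_[:,1],1); print(a)
z=s["eef_pos"][2]-.0215+.014
p=[pix(c,u,np.polyval(a,u),z) for u in(113,526)]; print(p); d=p[1]-p[0]; print(np.linalg.norm(d),"lid yaw",np.degrees(np.arctan2(-d[0],d[1])),"tool",s["tool_rot"][2])
```

```text
t 43.6 tcp [0.4341 0.1465 0.2312] rpy [-1.7997e+02 -1.0000e-01  1.7503e+02] F [ 0.  -0.3 -5.8] g 0.0241 j [  9.4   9.  -23.9  57.2  -0.   14.4]
[4.19210419e-03 1.78640008e+02]
[array([0.38380215, 0.03777687, 0.22374779]), array([0.40434453, 0.26256826, 0.22374779])]
0.2257280631261239 lid yaw -5.221427423345734 tool 175.03114282805578
```

View pics/w31z.png

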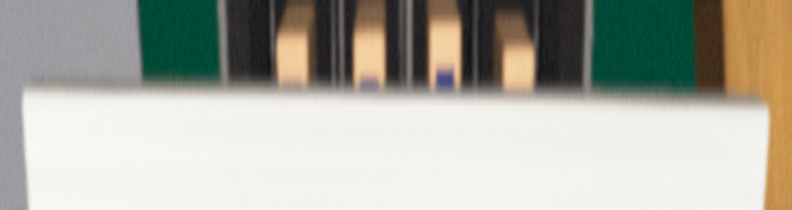

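```bash
python3 -m inch '[[-1,0.1,0.6,0,0,0,-0.015],[-1,0.1,0.6,0,0,0,-0.015],[-1,0.1,0.6,3,0,0,-0.015],[-1,0.1,0.6,6,0,0,-0.015],[-1,0.1,0.6,9,0,0,-0.015],[-1,0.1,0.6,12,0,0,-0.015],[-1,0.1,0.6,13.3,0,0,-0.015],[-1,0.1,0.6,13.3,0,0,-0.015],[-1,0.1,0.6,13.3,0,0,-0.015]]'
python3 - <<'E'
from h import *
c=cam("wrist","w32"); st(); goto([.4330,.1526,.0775],175.9)
E
```

```text
time_s: 44.35
eef_pos: [0.4338, 0.1528, 0.0989]
tool_rot: [-180.0, -0.1, 176.0]
ft_force: [0.2, 0.0, -5.5]
grip_width: 0.0245
t 44.4 tcp [0.4349 0.153  0.0998] rpy [1.7998e+02 6.0000e-02 1.7595e+02] F [ 0.9  0.2 -4.2] g 0.0244 j [ 10.2  17.6 -34.5  37.8   0.   14.2]
shift [ 0.19 -0.06  2.23] turn [0.    0.001 0.001]
```

View pics/w32.png

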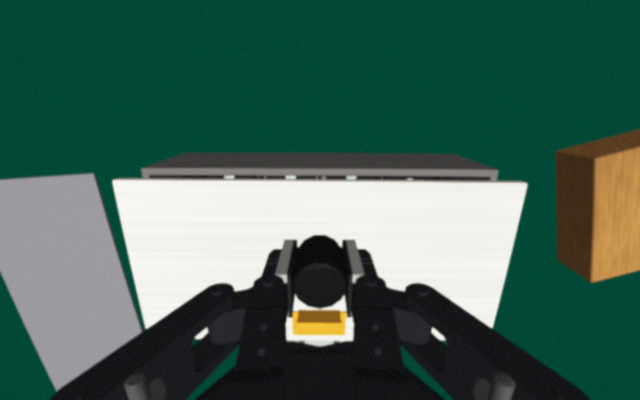

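```bash
python3 -m inch '[[-1,0.15,-0.05,0.6,0,0,0],[-1,0.15,-0.05,1.2,0,0,0],[-1,0.15,-0.05,1.5,0,0,0],[-1,0.15,-0.05,1.5,0,0,0]]'
python3 -m inch '[[-1,0,0,0.2,0,0,0],[-1,0,0,0.4,0,0,0],[-1,0,0,0.5,0,0,0],[-1,0,0,0.5,0,0,0]]'
python3 - <<'E'
from h import *
c=cam("wrist","w33"); st(); goto([.4330,.1526,.0775],175.9)
E
```

```text
time_s: 44.73
eef_pos: [0.4323, 0.1523, 0.0838]
tool_rot: [-180.0, -0.0, 175.9]
ft_force: [-1.0, -0.1, -6.5]
grip_width: 0.0247
time_s: 45.07
eef_pos: [0.4325, 0.1524, 0.0789]
tool_rot: [-180.0, -0.0, 175.9]
ft_force: [-0.1, 0.6, -5.4]
grip_width: 0.0245
t 45.12 tcp [0.4326 0.1524 0.079 ] rpy [-1.8000e+02 -1.0000e-02  1.7594e+02] F [-0.6 -0.1 -6.1] g 0.0243 j [ 10.2  19.2 -36.1  34.7  -0.   14.2]
shift [-0.04  0.03  0.15] turn [-0.    -0.     0.001]
```

Slid in without contact. Last 2 mm.

```bash
python3 -m inch '[[-1,0,0,0.1,0,0,0],[-1,0,0,0.2,0,0,0],[-1,0,0,0.25,0,0,0],[-1,0,0,0.25,0,0,0]]'
python3 - <<'E'
from h import *
c=cam("wrist","w34"); st()
E
```

```text
time_s: 45.45
eef_pos: [0.4328, 0.1525, 0.0775]
tool_rot: [180.0, 0.0, 175.9]
ft_force: [-3.1, -1.0, 4.9]
grip_width: 0.0244
t 45.5 tcp [0.4328 0.1525 0.0775] rpy [1.7999e+02 4.0000e-02 1.7594e+02] F [-3.3 -0.9  4.7] g 0.0243 j [ 10.2  19.3 -36.2  34.4  -0.   14.2]
```

View pics/w34.png

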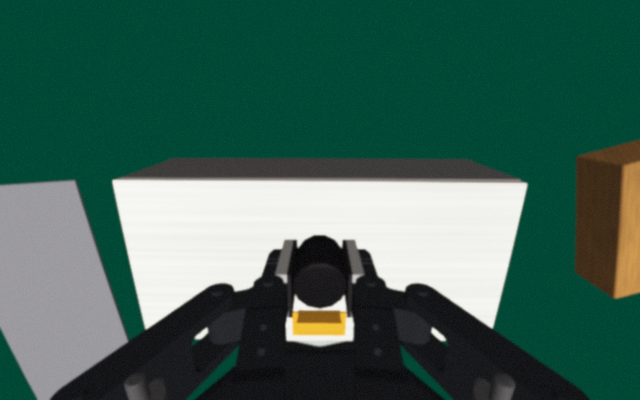

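```bash
python3 -m inch '[[1,0,0,-0.05,0,0,0],[1,0,0,-0.05,0,0,0],[1,0,0,-0.05,0,0,0],[1,0,0,-0.05,0,0,0],[1,0,0,-2,0,0,0],[1,0,0,-5,0,0,0],[1,0,0,-9,0,0,0],[1,0,0,-13,0,0,0],[1,0,0,-17,0,0,0],[1,2,0,-19,0,0,0]]'
python3 - <<'E'
from h import *
c=cam("wrist","w35"); st()
for q in["lid_knob","lid_keeper","latch_pivot","lever_tip","loop_bar"]: print(q,find(c,q))
s=cam("scene"); 
for q in["lid_knob","lid_keeper","latch_pivot","lever_tip","loop_bar"]: print(q,find(s,q))
cv2.imwrite("pics/s35.png",cv2.resize(s["frame"][130:230,280:420,::-1],None,fx=5.5,fy=5.5,interpolation=cv2.INTER_CUBIC))
s=cs=np.radians(-4.35)
print("p",[.447+.165*np.cos(cs),.1515+.165*np.sin(cs)]); goto([.447+.165*np.cos(cs),.1515+.165*np.sin(cs),.25],175.9)
E
```

```text
time_s: 46.33
eef_pos: [0.4172, 0.1541, 0.2715]
tool_rot: [179.9, 0.5, 175.9]
ft_force: [1.5, 0.4, 1.0]
grip_width: 0.0852
t 46.38 tcp [0.4129 0.1546 0.2732] rpy [179.85   0.41 175.96] F [-3.6  0.2  1.8] g 0.0853 j [ 10.9   5.1 -22.1  62.4   0.   14.9]
lid_knob [(array([0.4332, 0.1528, 0.1075]), 0.6)]
lid_keeper [(array([0.4754, 0.148 , 0.0762]), 0.95)]
latch_pivot [(array([0.5411, 0.1439, 0.0808]), 0.65), (array([ 0.7067, -0.3511,  0.0011]), 0.38), (array([0.5825, 0.1448, 0.1696]), 0.36), (array([0.4786, 0.1481, 0.0726]), 0.35)]
lever_tip [(array([0.5249, 0.1431, 0.1479]), 0.84)]
loop_bar [(array([0.583 , 0.1436, 0.1656]), 0.94)]
lid_knob [(array([0.4286, 0.156 , 0.1093]), 0.92), (array([0.5739, 0.1438, 0.1694]), 0.37)]
lid_keeper [(array([0.4743, 0.1483, 0.0754]), 0.91), (array([ 0.7053, -0.2246, -0.0023]), 0.67)]
latch_pivot [(array([0.5392, 0.1474, 0.078 ]), 0.79)]
lever_tip [(array([0.5259, 0.1439, 0.1461]), 0.68)]
loop_bar [(array([0.5771, 0.1433, 0.1664]), 0.44)]
p [np.float64(0.6115246882208966), np.float64(0.13898493045098048)]
shift [-19.96  -0.05   1.55] turn [-0.    -0.002  0.001]
```

View pics/w35.png

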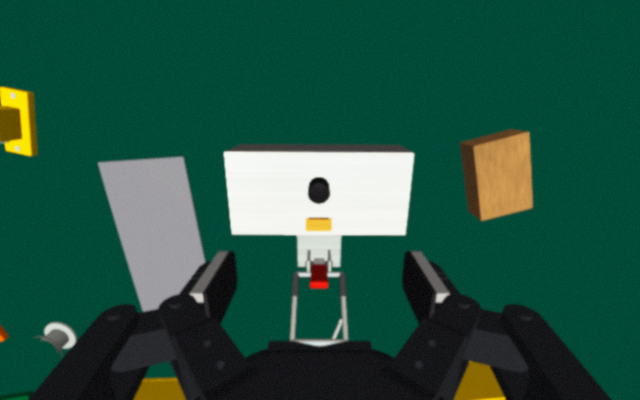

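View pics/s35.png

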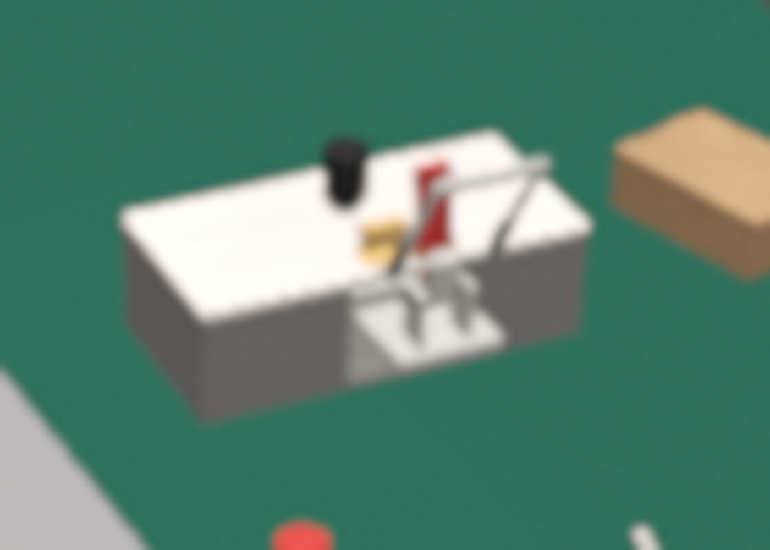

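```bash
python3 -m inch '[[-1,-4,0,1,0,0,0],[-1,-8,0,1.5,0,0,0],[-1,-12,0,1.5,0,0,0],[-1,-16,0,1.5,0,0,0],[-1,-20,0,1.5,0,0,0],[-1,-20.3,0,1.5,0,0,0],[-1,-20.3,0,1.5,0,0,0],[-1,-20.3,0,1.5,0,0,0],[-1,-20.3,0,1.5,0,0,0]]'
python3 - <<'E'
from h import *
c=cam("wrist","w36"); st()
cs=np.radians(-4.35); goto([.447+.168*np.cos(cs),.1515+.168*np.sin(cs),.162],175.9)
for q in["lever_tip","loop_bar"]: print(q,find(c,q))
E
```

```text
time_s: 47.68
eef_pos: [0.6139, 0.1396, 0.2515]
tool_rot: [-180.0, -0.1, 176.0]
ft_force: [-0.7, 0.8, 0.6]
grip_width: 0.0004
t 47.73 tcp [0.6139 0.1397 0.252 ] rpy [ 1.8000e+02 -2.0000e-02  1.7597e+02] F [ 0.  -0.4 -0.2] g 0.0004 j [ 6.1 26.7  4.1 67.4  0.  10.1]
shift [-0.07 -0.09  9.  ] turn [ 0.    -0.     0.001]
lever_tip [(array([0.5268, 0.1433, 0.1458]), 0.61)]
loop_bar [(array([0.5847, 0.1452, 0.1671]), 0.93)]
```

View pics/w36.png

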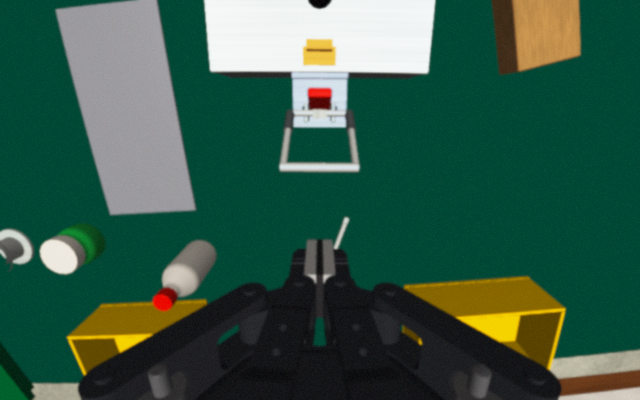

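```bash
python3 -m inch '[[-1,0,0,3,0,0,0],[-1,0,0,6,0,0,0],[-1,0,0,8.8,0,0,0],[-1,0,0,8.8,0,0,0],[-1,0,0,8.8,0,0,0],[-1,0,0,8.8,0,0,0]]'
python3 - <<'E'
from h import *
c=cam("wrist","w37"); st()
cs=np.radians(-4.35); goto([.447+.102*np.cos(cs),.1515+.102*np.sin(cs),.163],175.9)
E
```

```text
time_s: 48.33
eef_pos: [0.6158, 0.1397, 0.1657]
tool_rot: [180.0, 0.1, 176.0]
ft_force: [-0.1, 0.0, -0.8]
grip_width: 0.0001
t 48.38 tcp [0.6165 0.1397 0.1662] rpy [179.96   0.21 175.96] F [ 0.6  0.2 -0.5] g -0.0002 j [ 6.1 29.8 -3.6 56.4 -0.  10.1]
shift [ 6.79 -0.08  0.29] turn [0.001 0.004 0.001]
```

View pics/w37.png

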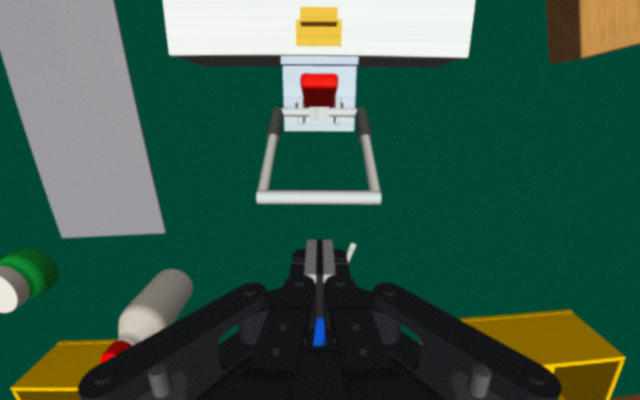

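```bash
python3 -m inch '[[-1,0,0,0.8,0,0,0],[-1,0.7,0,1.1,0,0,0],[-1,1.4,0,1.1,0,0,0],[-1,2.1,0,1.1,0,0,0],[-1,2.8,0,1.1,0,0,0],[-1,3.5,0,1.1,0,0,0],[-1,4.1,0,1.1,0,0,0],[-1,4.6,0,1.1,0,0,0],[-1,5,0,1.1,0,0,0],[-1,5,0,1.1,0,0,0]]'
python3 - <<'E'
from h import *
c=cam("wrist","w38"); st()
for q in["lever_tip","loop_bar"]: print(q,find(c,q))
E
```

```text
time_s: 49.22
eef_pos: [0.5644, 0.1431, 0.1527]
tool_rot: [-180.0, -0.0, 176.0]
ft_force: [0.3, 0.1, -1.3]
grip_width: 0.0001
t 49.27 tcp [0.5649 0.1431 0.1527] rpy [-180.     -0.    175.95] F [-0.5 -0.3  0.4] g -0.0 j [  7.   25.6 -12.7  51.7  -0.   11. ]
lever_tip [(array([0.5259, 0.1414, 0.1435]), 0.72), (array([ 0.7387, -0.0506, -0.001 ]), 0.66)]
loop_bar [(array([0.5515, 0.1478, 0.177 ]), 0.64)]
```

View pics/w38.png

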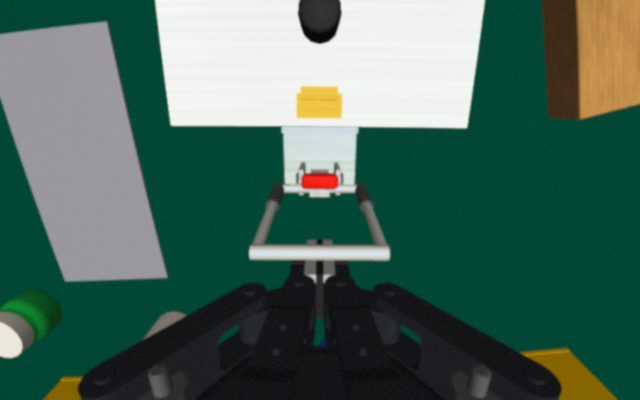

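```bash
python3 -m inch '[[-1,0.4,0,-0.2,0,0,0],[-1,0.8,0,-0.3,0,0,0],[-1,1.2,0,-0.3,0,0,0],[-1,1.5,0,-0.3,0,0,0],[-1,1.8,0,-0.3,0,0,0],[-1,1.8,0,-0.3,0,0,0],[-1,1.8,0,-0.3,0,0,0]]'
python3 - <<'E'
from h import *
c=cam("wrist","w39"); st()
for q in["lever_tip","loop_bar"]: print(q,find(c,q))
E
```

```text
time_s: 49.95
eef_pos: [0.5472, 0.1443, 0.1557]
tool_rot: [-180.0, 0.0, 175.9]
ft_force: [-0.1, -0.3, 0.5]
grip_width: 0.0001
t 50.0 tcp [0.5474 0.1443 0.1557] rpy [1.8000e+02 1.0000e-02 1.7594e+02] F [-0.1 -0.1  0.8] g -0.0001 j [  7.3  23.8 -15.1  51.1  -0.   11.4]
lever_tip [(array([0.5228, 0.1459, 0.1437]), 0.74), (array([0.5405, 0.1439, 0.0823]), 0.3)]
loop_bar [(array([0.5255, 0.1489, 0.1769]), 0.62)]
```

View pics/w39.png

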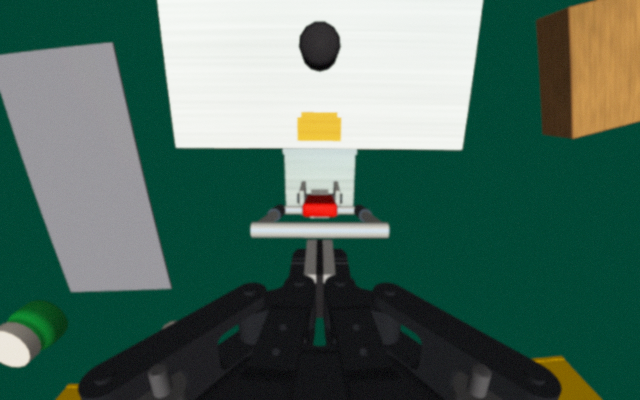

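```bash
python3 -m inch '[[-1,0.3,0,-0.3,0,0,0],[-1,0.6,0,-0.5,0,0,0],[-1,0.6,0,-0.5,0,0,0],[-1,0.6,0,-0.5,0,0,0]]'
python3 - <<'E'
from h import *
c=cam("wrist","w40"); st()
for q in["lever_tip","loop_bar"]: print(q,find(c,q))
E
```

```text
time_s: 50.43
eef_pos: [0.5413, 0.1447, 0.1609]
tool_rot: [180.0, 0.0, 175.9]
ft_force: [-0.1, 0.4, 0.4]
grip_width: -0.0002
t 50.48 tcp [0.5414 0.1447 0.1608] rpy [1.8000e+02 2.0000e-02 1.7595e+02] F [0.4 0.3 1.1] g -0.0003 j [  7.4  23.  -15.6  51.4   0.   11.5]
lever_tip [(array([0.5217, 0.146 , 0.1453]), 0.97)]
loop_bar []
```

View pics/w40.png

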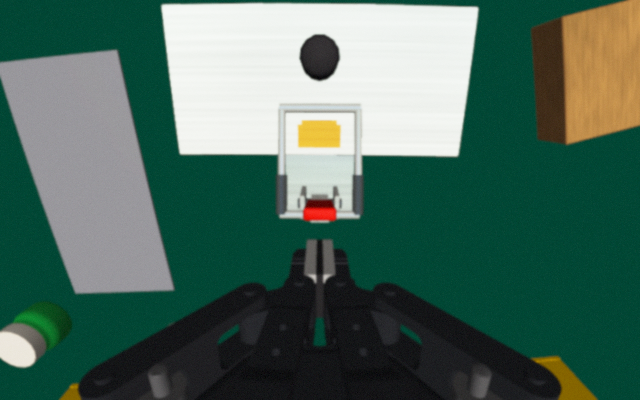

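```bash
python3 -m inch '[[-1,0,0,-2,0,0,0],[-1,0,0,-4,0,0,0],[-1,2,0,-4,0,0,0],[-1,4.3,0,-4,0,0,0],[-1,4.3,0,-4,0,0,0],[-1,4.3,0,-4,0,0,0],[-1,4.3,0,-4,0,0,0]]'
python3 - <<'E'
from h import *
c=cam("wrist","w41"); st()
for q in["lever_tip","loop_bar"]: print(q,find(c,q))
s=cam("scene"); 
for q in["lever_tip","loop_bar"]: print(q,find(s,q))
cs=np.radians(-4.35)
for x,z in((52,.115),): goto([.447+x/1e3*np.cos(cs),.1515+x/1e3*np.sin(cs),z],175.9)
cv2.imwrite("pics/s41.png",cv2.resize(s["frame"][130:230,280:420,::-1],None,fx=5.5,fy=5.5,interpolation=cv2.INTER_CUBIC))
E
```

```text
time_s: 51.17
eef_pos: [0.4991, 0.1478, 0.2008]
tool_rot: [180.0, 0.1, 175.9]
ft_force: [0.6, 0.9, 0.3]
grip_width: 0.0002
t 51.22 tcp [0.4993 0.1477 0.2007] rpy [1.7999e+02 6.0000e-02 1.7594e+02] F [-0.4  0.3  0.3] g -0.0002 j [  8.4  16.9 -18.3  54.8  -0.   12.4]
lever_tip [(array([0.5245, 0.1458, 0.1431]), 0.8)]
loop_bar [(array([0.467 , 0.1539, 0.0746]), 0.58)]
lever_tip [(array([0.5252, 0.1457, 0.1445]), 0.68)]
loop_bar [(array([0.4606, 0.1545, 0.0751]), 0.42)]
shift [-0.   -0.01  8.54] turn [-0.    -0.     0.001]
```

View pics/w41.png

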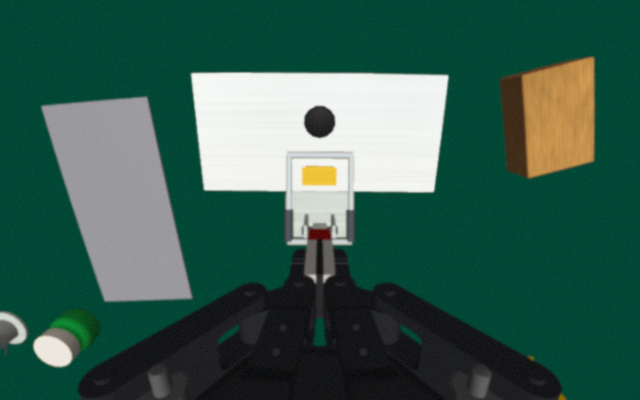

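View pics/s41.png

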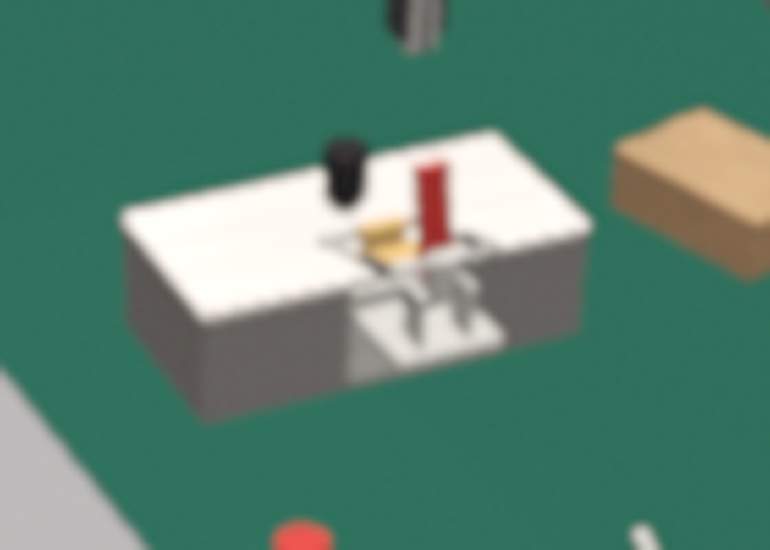

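```bash
python3 -m inch '[[-1,0,0,3,0,0,0],[-1,0,0,6,0,0,0],[-1,0,0,8,0,0,0],[-1,0,0,8.5,0,0,0],[-1,0,0,8.5,0,0,0],[-1,0,0,8.5,0,0,0]]'
python3 - <<'E'
from h import *
c=cam("wrist","w42"); st()
E
```

```text
time_s: 51.97
eef_pos: [0.499, 0.1478, 0.1162]
tool_rot: [180.0, 0.0, 175.9]
ft_force: [-0.4, -0.1, 0.1]
grip_width: 0.0
t 52.02 tcp [0.4996 0.1479 0.1168] rpy [1.7998e+02 1.1000e-01 1.7594e+02] F [-0.2 -0.6 -0.5] g -0.0 j [  8.4  21.8 -24.8  43.2  -0.   12.4]
```

View pics/w42.png

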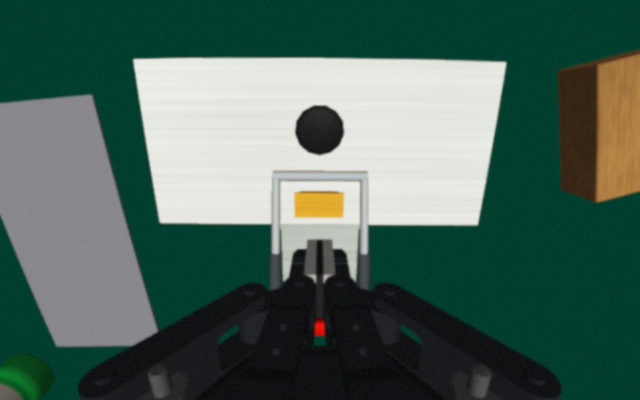

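```bash
python3 -m inch '[[-1,-0.8,0,-0.4,0,0,0],[-1,-1.5,0,-0.75,0,0,0],[-1,-2,0,-0.75,0,0,0],[-1,-2.55,0,-0.75,0,0,0],[-1,-3.2,0,-0.72,0,0,0],[-1,-3.93,0,-0.66,0,0,0],[-1,-4.6,0,-0.45,0,0,0],[-1,-5.2,0,-0.2,0,0,0],[-1,-5.2,0,-0.2,0,0,0]]'
python3 - <<'E'
from h import *
c=cam("wrist","w43"); st()
s=cam("scene"); 
for q in["lever_tip","loop_bar"]: print(q,find(s,q))
cv2.imwrite("pics/s43.png",cv2.resize(s["frame"][130:230,280:420,::-1],None,fx=5.5,fy=5.5,interpolation=cv2.INTER_CUBIC))
E
```

```text
time_s: 52.77
eef_pos: [0.5515, 0.1439, 0.1169]
tool_rot: [180.0, 0.0, 175.9]
ft_force: [0.3, -0.3, 0.3]
grip_width: -0.0
t 52.82 tcp [0.5509 0.1439 0.117 ] rpy [-1.7999e+02 -1.0000e-02  1.7592e+02] F [-0.9 -0.5  0.4] g -0.0001 j [  7.2  26.4 -17.3  46.3  -0.   11.3]
lever_tip [(array([0.5805, 0.1371, 0.1343]), 0.71)]
loop_bar [(array([0.4719, 0.1511, 0.0724]), 0.53)]
```

View pics/w43.png

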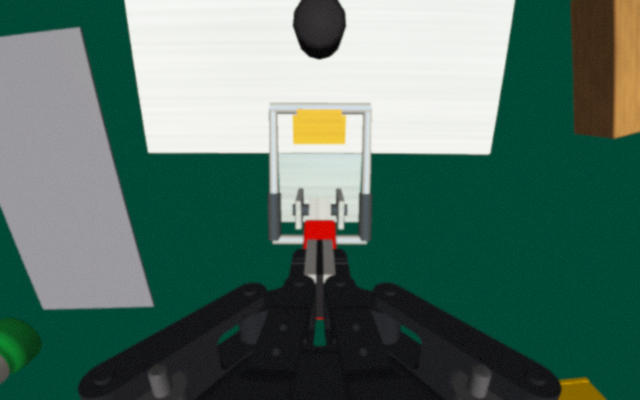

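View pics/s43.png

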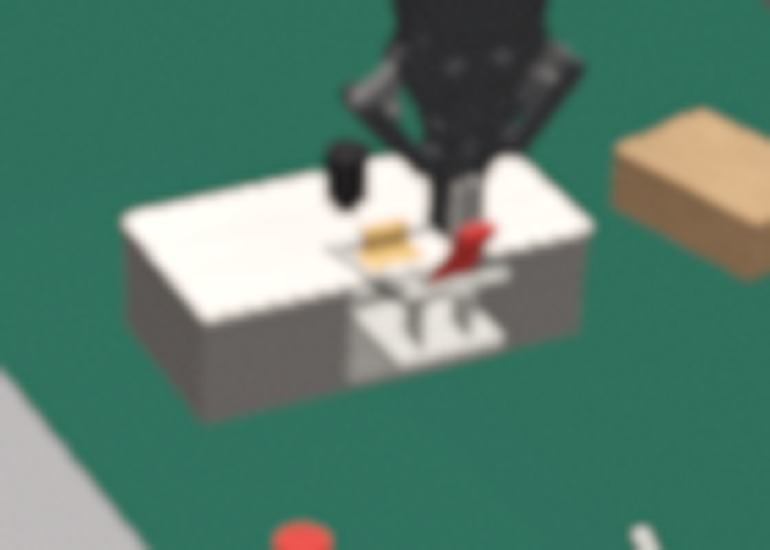

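```bash
python3 -m inch '[[-1,-0.4,0,0.25,0,0,0],[-1,-0.75,0,0.55,0,0,0],[-1,-1.1,0,0.88,0,0,0],[-1,-1.4,0,1.25,0,0,0],[-1,-1.7,0,1.65,0,0,0],[-1,-1.9,0,2,0,0,0],[-1,-1.9,0,2,0,0,0]]'
python3 - <<'E'
from h import *
c=cam("wrist","w44"); st()
s=cam("scene"); 
for q in["lever_tip","loop_bar"]: print(q,find(s,q))
cv2.imwrite("pics/s44.png",cv2.resize(s["frame"][130:230,280:420,::-1],None,fx=5.5,fy=5.5,interpolation=cv2.INTER_CUBIC))
E
```

```text
time_s: 53.55
eef_pos: [0.5692, 0.1427, 0.0964]
tool_rot: [180.0, -0.1, 175.9]
ft_force: [-0.3, -1.3, -0.2]
grip_width: 0.0002
t 53.6 tcp [0.569  0.1427 0.0968] rpy [ 1.8000e+02 -7.0000e-02  1.7594e+02] F [ 0.4 -1.1 -0.6] g -0.0001 j [  6.9  29.3 -15.7  45.    0.   10.9]
lever_tip [(array([0.6102, 0.1386, 0.0774]), 0.54)]
loop_bar [(array([0.4712, 0.1513, 0.0722]), 0.59)]
```

View pics/s44.png

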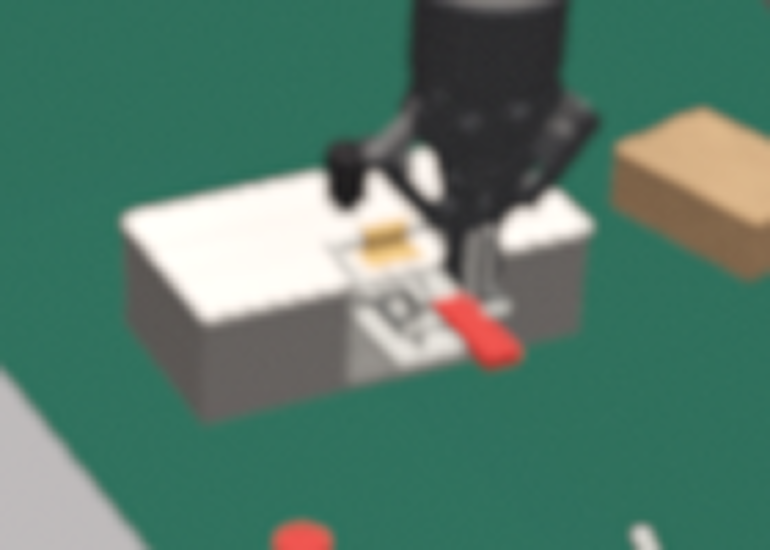

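```bash
python3 -m inch '[[-1,-0.8,0,0.5,0,0,0],[-1,-1.2,0,1,0,0,0],[-1,-1.2,0,1.3,0,0,0],[-1,-1.2,0,1.45,0,0,0],[-1,-1.2,0,1.45,0,0,0],[-1,-1.2,0,1.45,0,0,0]]'
python3 -m inch '[[-1,0,0,-1,0,0,0],[-1,0,0,-4,0,0,0],[-1,0,0,-8,0,0,0],[-1,0,0,-12,0,0,0],[-1,3,0,-15,0,0,0],[-1,7,0,-16,0,0,0],[-1,11,0,-16,0,0,0],[-1,15,0,-16,0,0,0],[-1,15,0,-16,0,0,0],[-1,15,0,-16,0,0,0]]'
python3 - <<'E'
from h import *
c=cam("wrist","w45"); st()
s=cam("scene"); t=cam("top","t45")
for k in(c,s,t):
  for q in["lid","lid_knob","lid_keeper","latch_pivot","lever_tip","loop_bar"]: print(q,find(k,q)[:2])
cv2.imwrite("pics/s45.png",cv2.resize(s["frame"][130:230,280:420,::-1],None,fx=5.5,fy=5.5,interpolation=cv2.INTER_CUBIC))
E
```

```text
time_s: 54.25
eef_pos: [0.5809, 0.1419, 0.0829]
tool_rot: [-180.0, -0.0, 175.9]
ft_force: [0.5, 0.3, -0.1]
grip_width: -0.0001
time_s: 55.08
eef_pos: [0.4294, 0.1526, 0.2442]
tool_rot: [180.0, 0.0, 176.0]
ft_force: [1.3, -0.1, 1.5]
grip_width: -0.0001
t 55.13 tcp [0.4316 0.1527 0.2444] rpy [1.7997e+02 1.4000e-01 1.7598e+02] F [ 0.7 -0.  -0.4] g 0.0001 j [ 10.2   8.2 -22.8  58.8  -0.   14.3]
lid [(array([0.4474, 0.1487, 0.0555]), 0.69)]
lid_knob [(array([0.4362, 0.1569, 0.1071]), 0.76), (array([0.4787, 0.1489, 0.0767]), 0.62)]
lid_keeper [(array([0.4803, 0.1474, 0.0786]), 0.67)]
latch_pivot []
lever_tip [(array([ 0.6995, -0.2272,  0.0056]), 0.53)]
loop_bar [(array([0.4749, 0.1525, 0.0753]), 0.79)]
lid [(array([0.4481, 0.152 , 0.0585]), 0.83), (array([ 5.311e-01, -1.091e-01,  2.000e-04]), 0.72)]
lid_knob [(array([0.4345, 0.1568, 0.1094]), 0.55)]
lid_keeper [(array([0.4745, 0.149 , 0.0775]), 0.94)]
latch_pivot [(array([0.5392, 0.1457, 0.0796]), 0.56)]
lever_tip [(array([0.6101, 0.139 , 0.0782]), 0.78), (array([ 0.7387, -0.0477, -0.0046]), 0.52)]
loop_bar [(array([0.4699, 0.1488, 0.0709]), 0.49)]
lid [(array([0.4473, 0.1504, 0.0564]), 0.65)]
lid_knob [(array([0.4337, 0.1471, 0.1121]), 0.58), (array([ 7.037e-01, -2.228e-01, -3.000e-04]), 0.24)]
lid_keeper [(array([0.4695, 0.1514, 0.0751]), 0.56)]
latch_pivot [(array([0.5391, 0.1452, 0.0815]), 0.67)]
lever_tip [(array([0.6074, 0.1395, 0.081 ]), 0.57), (array([0.4697, 0.1542, 0.0744]), 0.33)]
loop_bar [(array([0.4773, 0.1486, 0.0743]), 0.52)]
```

View pics/s45.png

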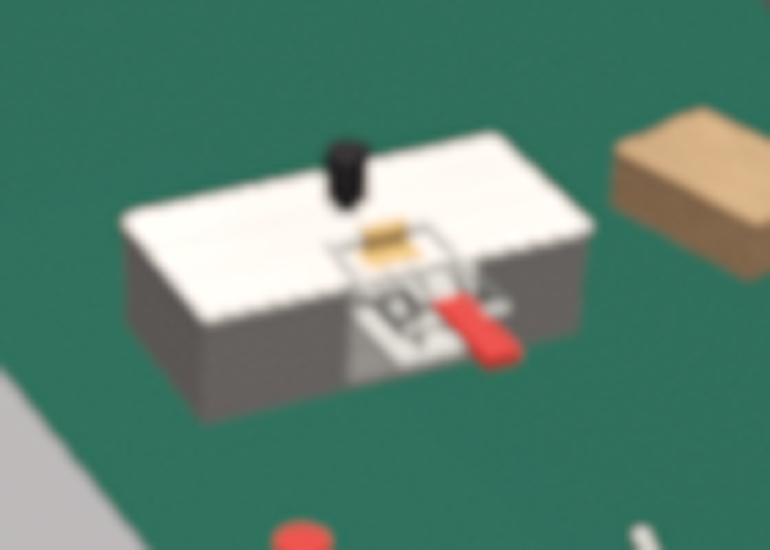

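View pics/w45.png

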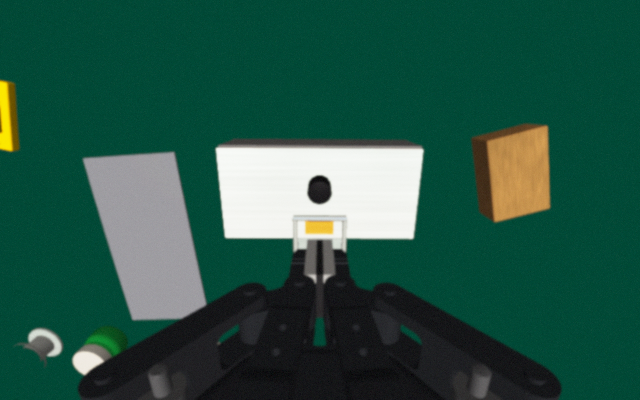

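Lever tip level with the pivot, bar behind the hook, lid down, robot clear. Handing in.

Run:
```python
from h import *
print(env.finish_job()); st()
```

```text
the job is handed in; nothing more can be done
None
the job is handed in; nothing more can be done
```

I finished the job and handed it in at about 55 s of the 210 s; no verdict was reported. The lid came off to the mat and all four modules went into their own pockets. The lid then went back on with its keeper towards the latch. I tipped the loop over the hook and pushed the lever past its toggle point until it lay flat.

**Last checks:**
- **Modules:** each pressed down onto its pocket floor, and the pictures taken before the lid went on showed all four flat. I could not see them again once the lid was on.
- **Lid:** it read 55–58 mm above the bench, within about 2 mm of the measured case centre.
- **Loop bar:** it sits behind the hook. The network readings scattered by about 7 mm in x and 4 mm in height, so the bar's exact position is not confirmed. The reading from the scene camera was about 5 mm below the expected 75.5 mm.
- **Lever:** the tip was level with the pivot, at 78–81 mm. It held when pressed lightly, and it had already snapped flat before that.
- **Loop springs:** I had no direct reading of the stretch. I took the latch as tight because the lever snapped flat and stayed there.
- **Robot and other things:** the robot ended well clear. The other things on the bench and the yellow and orange look-alikes were not touched, and no check failed.

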